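Change over the tyre warmer in the racing pit

ROBOT

A 6-joint arm with a two-finger parallel gripper is mounted at the origin on the work surface. World frame = base frame: x ahead of the robot, y to its left, z up, the work surface at z = 0. Lengths are in m, angles in degrees, forces in N, time in s.
With the tool pointing down it reaches from about 0.3 to 0.85 m from the base axis. Payload 5.4 kg.
Tool frame: the origin (TCP) lies between the finger pads; the fingertips stand 11 mm ahead of it and the grasp point (between the pads) lies 8 mm behind it (r.tcp_to_tips is the distance from the TCP to the fingertips, in m); z points along the fingers, y is the line along which they close (so a half turn about z gives the same grasp; the last joint's range is limited). The gripper opens to 85 mm and grips with 20 to 120 N. Pads are 22 mm wide; open, the fingers measure 114 mm over their backs; the gripper's body (76 mm by 85 mm) begins 54 mm behind the grasp point. The pads swing forward as they close: fully open they stand 13 mm farther back than shut.
Start: joints at [-86.465, 9.076, 91.501, -0, 79.423, -12.038], TCP at [0.154, -0.554, 0.213] pointing down, gripper open.
Joint ranges: [-166.64, 166.64], [-54.1, 131.32], [10.49, 154.53], [-73.88, 253.88], [9.74, 151.15], [-171.62, 171.62]. Speed limits (degrees/s): [147.25, 147.25, 180, 180, 180, 180].

INTERFACE

Orientations are given as a 3x3 rotation matrix whose columns are the frame's x, y, z axes.
In Python, from rig import r gives the robot as it stands. The module is installed in compiled form; this text tells all that it offers.
- The arm moves only by the tool move_arm, never from a script. Its argument "targets" is a list of rows, each an object of numbers: "claw": the finger opening in mm, from 0 to 85.4; "x", "y", "z": the shift along the tool's x, y, z in mm; "yaw": the turn about the tool's z in degrees. A call has 1 to 8 rows; each row shifts and turns the commanded pose from where the row before left it, along the tool's axes as they then stand; what a row does not reach is not made up. A row lasts 1/12 s, in which the tool goes at most 41.7 mm and 7.16 degrees, less where a joint would pass 70% of its speed; a pose out of reach is approached as far as the arm can. A call is refused whole if a number of a shift passes 41.7 or a number of a turn 7.16, either way. A call with a gripper value outside its range is refused whole. The fingers move at their own pace and stop on an object; "newtons" is the grip in N (left out, the last holds). Time passes only in rows, so rows that do not move let the fingers close. It gives the time, the measured TCP pose, the force, the opening and the grip force at its end, in the units of the state.
- r.sense(): the state, without advancing time (a new reading comes with each control period).
- r.capture(name): name is "side" or "top"; returns (picture, depth): 480x640x3 uint8, red, green, blue; 480x640 float32, m along the optical axis (not along the pixel's ray), 0 where there is no reading.
- r.calibration(name): a dict with "intrinsics" (3x3 intrinsics, pixels), "k1" (the pictures are not rectified: a ray, as slopes to the right and down, at radius r is drawn at 1 + k1 r^2 times it, then the intrinsics apply), "cam_to_world" (4x4, takes a point from camera to world coordinates). Camera axes: x right, y up, looking along -z (the intrinsics and any distortion apply to the point x, -y, -z); pixel columns grow to the right and rows downward; lengths in m; the calibration is good to about 2 mm. A picture is of the moment at which its call begins. calibration takes no time and is no camera call.
- r.hand_in(): hands the job in; it is judged then, once.
The state is a dict: "time": time; "q": joint angles; "joint_vel": joint speeds; "tau": joint torques, N m; "tcp_pos": TCP position; "orientation": TCP orientation; "ft_force": force on the tool from outside, world axes, zero at the start; "torque": the same for the moment, N m; "grip_width": finger opening in m; "gripper_force": force on a finger pad.
Only numpy, scipy, OpenCV 4.12 (cv2) and the standard library are available. Lean on these libraries where they do the work, as an engineer would, in place of code of your own. Each camera call takes 0.05 s, during which the arm holds its last target. There are 200 camera calls.

TASK

First turn the tyre warmer's heat dial back anticlockwise until it rests against its off stop. With the heat off, take every warmed wheel (red rims) off the warmer and lay it flat in the grey tray, and slide every cold wheel (white rims) onto a spindle of its own, fully down against the hot plate. Only then turn the dial up until its white pointer is exactly at the red flag, and leave the other things on the table where they are.

Things in the scene. Friction and masses are not known exactly. Their poses are not given: they have to be found in the camera images.
- red1: model-car wheel: black tyre 62 mm diameter, 36 mm wide, about 90 g, with a 22 mm bore right through its centre and red rim faces (both faces alike); origin at its centre, z along its axle. Warmed; starts seated on a spindle of the tyre warmer. None if this wheel is absent in this run.
- red2: model-car wheel: black tyre 62 mm diameter, 36 mm wide, about 90 g, with a 22 mm bore right through its centre and red rim faces (both faces alike); origin at its centre, z along its axle. Warmed; starts seated on a spindle of the tyre warmer. None if this wheel is absent in this run.
- red3: model-car wheel: black tyre 62 mm diameter, 36 mm wide, about 90 g, with a 22 mm bore right through its centre and red rim faces (both faces alike); origin at its centre, z along its axle. Warmed; starts seated on a spindle of the tyre warmer. None if this wheel is absent in this run.
- white1: model-car wheel: black tyre 62 mm diameter, 36 mm wide, about 90 g, with a 22 mm bore right through its centre and white rim faces (both faces alike); origin at its centre, z along its axle. Cold; starts lying flat on the table in front of the warmer (origin 18 mm up). None if this wheel is absent in this run.
- white2: model-car wheel: black tyre 62 mm diameter, 36 mm wide, about 90 g, with a 22 mm bore right through its centre and white rim faces (both faces alike); origin at its centre, z along its axle. Cold; starts lying flat on the table in front of the warmer (origin 18 mm up). None if this wheel is absent in this run.
- white3: model-car wheel: black tyre 62 mm diameter, 36 mm wide, about 90 g, with a 22 mm bore right through its centre and white rim faces (both faces alike); origin at its centre, z along its axle. Cold; starts lying flat on the table in front of the warmer (origin 18 mm up). None if this wheel is absent in this run.
- warmer: fixed tyre warmer: grey base 150 x 270 mm (origin under its centre) with a sloping aluminium hot plate, 140 mm up the slope x 285 mm wide, low edge (about 12 mm up) towards -x, high edge at +x, orange. A row along y of three steel spindles 95 mm apart, 13 mm diameter, coned tips, stands square on the plate, leaning 20 degrees from vertical towards -x
- pin1 (a point): spindle of the warmer: this point, on its axis and 18 mm above the hot plate, is where the centre of a fully seated wheel lies. z runs along the spindle to its tip, 42 mm beyond this point; y along the row; x up the slope. The plate reaches 70 mm from the spindle up and down the slope. This is the one at the +y end.
- pin2 (a point): spindle of the warmer: this point, on its axis and 18 mm above the hot plate, is where the centre of a fully seated wheel lies. z runs along the spindle to its tip, 42 mm beyond this point; y along the row; x up the slope. The plate reaches 70 mm from the spindle up and down the slope. This is the middle one.
- pin3 (a point): spindle of the warmer: this point, on its axis and 18 mm above the hot plate, is where the centre of a fully seated wheel lies. z runs along the spindle to its tip, 42 mm beyond this point; y along the row; x up the slope. The plate reaches 70 mm from the spindle up and down the slope. This is the one at the -y end.
- tray: fixed low grey open tray, 270 (x) x 160 (y) x 26 mm high, walls 5 mm, floor 5 mm thick; origin under its centre, on the table
- control_unit: fixed blue control box of the warmer, 150 x 150 x 60 mm, its white top carrying the heat dial and a printed scale of black ticks; origin under its centre, below the dial's axis; z up
- dial (a joint): heat dial's angle, rad: 0 at the off stop (the anticlockwise end, a hard stop), growing clockwise seen from above, to a hard stop at 4.71. Stays where it is left; turns against a light steady friction of 0.04 N m
- dial_grip (a point): on the dial's vertical axis, 97 mm above the table, where to grip the dial's black bar: 56 mm long, 14 mm thick, from 74 to 106 mm above the table, standing on a black disc of 38 mm radius whose top is at 74 mm. The point turns with the dial: x along the bar, the white pointer line at its -x end
- dial_pointer (a point): outer end of the dial's white pointer, on the disc's rim, 38 mm from the dial's axis
- flag_tip (a point): the red flag set on the scale (22 x 7 mm, its top 70 mm above the table): this point lies just inside the flag's inner end, 38 mm from the dial's axis, in line with the flag; the dial is on the mark when its pointer's end is right at this point
- can_blue: bystander: blue spray can with dark cap, 64 mm diameter, 195 mm tall, standing; origin under its centre
- can_red: bystander: black spray can with red cap, 64 mm diameter, 195 mm tall, standing; origin under its centre
- driver: bystander: screwdriver with orange handle, 170 mm long, lying, x along its length; origin near its middle
- spanner: bystander: steel spanner, 150 mm long, lying, x along its length; origin near its middle
- damper: bystander: small spring damper (brass and yellow), 120 mm long, lying; origin under its centre
Not all that is in view belongs to the job. Leave any orange look-alike of the red3 alone. Leave any purple or yellow look-alike of the red2 alone.

How it is judged (in metres and radians):
On the way, in this order (a step that is already met when the one before it is completed fails the run):
1. the heat dial is back at its off stop (value of joint dial below 0.08 rad), for 0.2 s.
2. with the dial still off, all red wheels lie flat in the tray and all white wheels are seated on spindles (value of joint dial below 0.15 rad and x of red1 in the frame of tray between -0.105 and 0.105 m and y of red1 in the frame of tray between -0.05 and 0.05 m and z of each of red1, red2, red3 in the frame of tray below 0.028 m and angle between the z axis of each of red1, red2, red3 and the z axis of tray, either way round below 0.15 rad and linear speed of each of red1, red2, red3, white1, white2, white3 below 0.03 m/s and x of red2 in the frame of tray between -0.105 and 0.105 m and y of red2 in the frame of tray between -0.05 and 0.05 m and x of red3 in the frame of tray between -0.105 and 0.105 m and y of red3 in the frame of tray between -0.05 and 0.05 m and ((distance between white1 and pin1 below 0.009 m and angle between the z axis of white1 and the z axis of pin1, either way round below 0.12 rad) or (distance between white1 and pin2 below 0.009 m and angle between the z axis of white1 and the z axis of pin2, either way round below 0.12 rad) or (distance between white1 and pin3 below 0.009 m and angle between the z axis of white1 and the z axis of pin3, either way round below 0.12 rad)) and ((distance between white2 and pin1 below 0.009 m and angle between the z axis of white2 and the z axis of pin1, either way round below 0.12 rad) or (distance between white2 and pin2 below 0.009 m and angle between the z axis of white2 and the z axis of pin2, either way round below 0.12 rad) or (distance between white2 and pin3 below 0.009 m and angle between the z axis of white2 and the z axis of pin3, either way round below 0.12 rad)) and ((distance between white3 and pin1 below 0.009 m and angle between the z axis of white3 and the z axis of pin1, either way round below 0.12 rad) or (distance between white3 and pin2 below 0.009 m and angle between the z axis of white3 and the z axis of pin2, either way round below 0.12 rad) or (distance between white3 and pin3 below 0.009 m and angle between the z axis of white3 and the z axis of pin3, either way round below 0.12 rad))), for 0.3 s.
3. the dial points at the red flag (horizontal distance between dial_pointer and flag_tip below 0.004 m), for 0.3 s.
At the end, for the whole second after the job is handed in: every red wheel lies flat and at rest in the tray (centre inside its walls, within 0.15 rad of flat), every white wheel is at rest on a spindle with its centre within 9 mm of the seated point and within 0.12 rad of square, and the dial's pointer end is within 4 mm (6 degrees) of the flag's point (x of red1 in the frame of tray between -0.105 and 0.105 m and y of red1 in the frame of tray between -0.05 and 0.05 m and z of each of red1, red2, red3 in the frame of tray below 0.028 m and angle between the z axis of each of red1, red2, red3 and the z axis of tray, either way round below 0.15 rad and linear speed of each of red1, red2, red3, white1, white2, white3 below 0.03 m/s and x of red2 in the frame of tray between -0.105 and 0.105 m and y of red2 in the frame of tray between -0.05 and 0.05 m and x of red3 in the frame of tray between -0.105 and 0.105 m and y of red3 in the frame of tray between -0.05 and 0.05 m and ((distance between white1 and pin1 below 0.009 m and angle between the z axis of white1 and the z axis of pin1, either way round below 0.12 rad) or (distance between white1 and pin2 below 0.009 m and angle between the z axis of white1 and the z axis of pin2, either way round below 0.12 rad) or (distance between white1 and pin3 below 0.009 m and angle between the z axis of white1 and the z axis of pin3, either way round below 0.12 rad)) and ((distance between white2 and pin1 below 0.009 m and angle between the z axis of white2 and the z axis of pin1, either way round below 0.12 rad) or (distance between white2 and pin2 below 0.009 m and angle between the z axis of white2 and the z axis of pin2, either way round below 0.12 rad) or (distance between white2 and pin3 below 0.009 m and angle between the z axis of white2 and the z axis of pin3, either way round below 0.12 rad)) and ((distance between white3 and pin1 below 0.009 m and angle between the z axis of white3 and the z axis of pin1, either way round below 0.12 rad) or (distance between white3 and pin2 below 0.009 m and angle between the z axis of white3 and the z axis of pin2, either way round below 0.12 rad) or (distance between white3 and pin3 below 0.009 m and angle between the z axis of white3 and the z axis of pin3, either way round below 0.12 rad)) and horizontal distance between dial_pointer and flag_tip below 0.004 m and velocity of joint dial between -0.05 and 0.05 rad/s); the robot touches nothing.
It fails at once if a bystander is moved by more than 40 mm or knocked over (distance of any of can_blue, can_red, driver, spanner, damper from where it was at the start of the episode above 0.04 m or angle between any of can_blue, can_red's own z axis and vertical above 0.5 rad).
Of red1, red2, red3 only 2 to 3 are there at a start; the rules pass over those that are not, and their reading is None.
Of white1, white2, white3 only 2 to 3 are there at a start; the rules pass over those that are not, and their reading is None.
At some moment in a run one of white1, white2, white3 may be knocked a few centimetres aside while the robot is not near it.
Once in a run the grip may slacken for a moment while it holds something.
It also fails if it takes over 210 s, if anything falls off the work surface, if the arm or the gripper's body presses on something with over 40 N, if the wrist force passes 120 N, or if a joint passes its speed limit or range.

## Working session

There is one attempt and no reset: what is moved stays moved. The work goes in short steps, Python scripts to look and compute and a tool call to move; the robot and the scene stay as the last step left them, time stands still between calls to the robot, and variables do not carry over. Pictures are saved under pics/ and viewed, at most 14 in all, crops included, and the job is handed in when it is done.

Besides the shell and the picture viewer there is one more tool, called after "Emit:" in YAML: its name, and indented under it one key for each argument. move_arm: Moves the arm, as the interface text tells. Its arguments: {"type":"object","properties":{"targets":{"type":"array"},"newtons":{"type":"number"}},"required":["targets"]}

```bash
mkdir -p pics; cat > h.py <<'E'
import numpy as np, cv2
from rig import r
def cap(n,tag):
    p,d=r.capture(n); cv2.imwrite(f'pics/{tag}.png',p[:,:,::-1]); np.save(f'pics/{tag}.npy',d); return p,d
def ray(n,u,v):
    c=r.calibration(n);K=np.array(c['intrinsics']);k=c['k1']
    xd=(u-K[0,2])/K[0,0]; yd=(v-K[1,2])/K[1,1]; x,y=xd,yd
    for _ in range(20):
        s=1+k*(x*x+y*y); x,y=xd/s,yd/s
    T=np.array(c['cam_to_world']); return T[:3,3],T[:3,:3]@np.array([x,-y,-1.0])
def pt(n,u,v,depth): o,d=ray(n,u,v); return o+d*depth
def atz(n,u,v,z): o,d=ray(n,u,v); return o+d*(z-o[2])/d[2]
def cloud(n,d):
    c=r.calibration(n);K=np.array(c['intrinsics'])
    v,u=np.mgrid[0:480,0:640].astype(float)
    xd=(u-K[0,2])/K[0,0]; yd=(v-K[1,2])/K[1,1]; x,y=xd.copy(),yd.copy()
    for _ in range(20):
        s=1+c['k1']*(x*x+y*y); x,y=xd/s,yd/s
    T=np.array(c['cam_to_world']); P=np.stack([x*d,-y*d,-d],-1)
    return P@T[:3,:3].T+T[:3,3]
def proj(n,X):
    c=r.calibration(n);K=np.array(c['intrinsics']);T=np.linalg.inv(np.array(c['cam_to_world']))
    p=T[:3,:3]@X+T[:3,3]; x,y=p[0]/-p[2],-p[1]/-p[2]; s=1+c['k1']*(x*x+y*y)
    return K[0,0]*x*s+K[0,2],K[1,1]*y*s+K[1,2]
E
python3 - <<'E'
from h import *
np.set_printoptions(precision=3,suppress=True)
for n in('top','side'):
    cap(n,n+'0');print(n,r.calibration(n))
print(r.sense(), r.tcp_to_tips)
E
```

```text
top {'intrinsics': array([[538.134,   0.   , 323.3  ],
       [  0.   , 538.134, 234.169],
       [  0.   ,   0.   ,   1.   ]]), 'k1': -0.06515586295977914, 'cam_to_world': array([[ 0.004,  0.981, -0.193,  0.334],
       [-1.   ,  0.002, -0.011,  0.011],
       [-0.01 ,  0.193,  0.981,  1.236],
       [ 0.   ,  0.   ,  0.   ,  1.   ]])}
side {'intrinsics': array([[585.288,   0.   , 324.577],
       [  0.   , 585.288, 240.378],
       [  0.   ,   0.   ,   1.   ]]), 'k1': -0.06941959365979812, 'cam_to_world': array([[-0.992,  0.096, -0.079,  0.447],
       [-0.123, -0.667,  0.735,  1.116],
       [ 0.018,  0.739,  0.674,  1.094],
       [ 0.   ,  0.   ,  0.   ,  1.   ]])}
{'time': 0.1, 'q': array([-86.466,   9.11 ,  91.564,   0.002,  79.425, -12.037]), 'joint_vel': array([ 0.007, -0.066, -0.199,  0.059,  0.037, -0.004]), 'tau': array([ -0.001, -39.699, -33.234,  -0.   ,   0.004,  -0.   ]), 'tcp_pos': array([ 0.154, -0.553,  0.212]), 'orientation': array([[ 0.963,  0.268, -0.   ],
       [ 0.268, -0.963,  0.002],
       [ 0.   , -0.002, -1.   ]]), 'ft_force': array([ 0.276, -0.037,  0.062]), 'torque': array([ 0.003, -0.009, -0.019]), 'gripper_force': 0.0, 'grip_width': 0.08556206938639896} 0.011
```

View pics/top0.png

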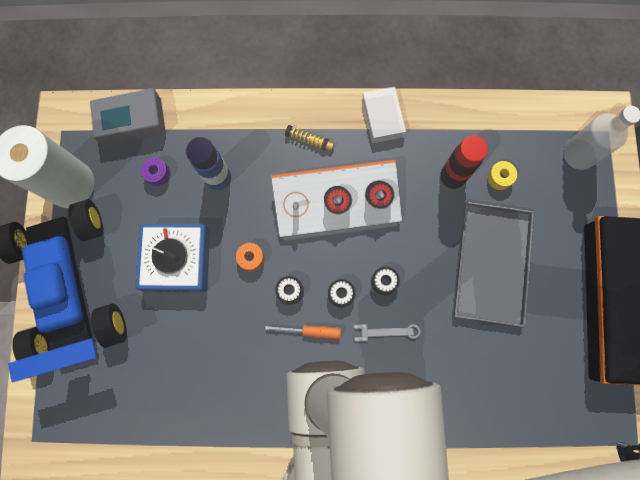

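View pics/side0.png

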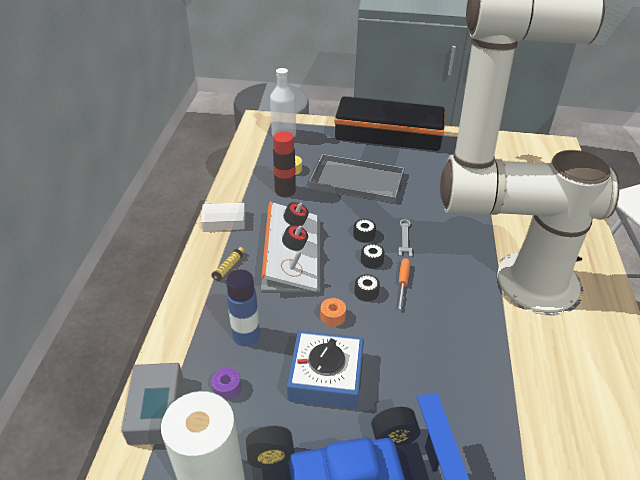

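Top view: red wheels at (338,200) and (380,194), with the empty spindle at (295,205). Whites are at (289,290), (342,293) and (386,280), the tray is centred near (494,265), and the dial is at (170,256) with the flag above it. Side view agrees. Next I'll crop the dial and take measurements.

```bash
python3 - <<'E'
from h import *
np.set_printoptions(precision=4,suppress=True)
a=cv2.imread('pics/top0.png');b=cv2.imread('pics/side0.png')
A=cv2.resize(a[215:295,130:210],(400,400),interpolation=cv2.INTER_CUBIC)
B=cv2.resize(b[320:400,285:365],(400,400),interpolation=cv2.INTER_CUBIC)
cv2.imwrite('pics/dial0.png',np.hstack([A,B]))
C={n:cloud(n,np.load(f'pics/{n}0.npy')) for n in('top','side')}
# wheels: table wheels top points
for n,L in(('top',dict(w1=(289,290),w2=(342,293),w3=(386,280),orange=(249,257))),('side',dict(w1=(367,287),w2=(372,254),w3=(364,229),orange=(333,311)))):
    for k,(u,v) in L.items():
        P=C[n][v-30:v+30,u-30:u+30].reshape(-1,3)
        c=atz(n,u,v,.036)
        m=(P[:,2]>.030)&(P[:,2]<.042)&(np.hypot(*(P[:,:2]-c[:2]).T)<.036)
        Q=P[m]; (cx,cy),R=cv2.minEnclosingCircle(Q[:,:2].astype(np.float32))
        print(n,k,cx,cy,R,Q[:,2].mean(),len(Q))
def fitplane(P):
    for _ in range(8):
        c=P.mean(0);w=np.linalg.svd(P-c)[2][2] if len(P)<3000 else np.linalg.eigh(np.cov(P.T))[1][:,0]
        e=(P-c)@w; P=P[np.abs(e)<max(.0015,1.5*e.std())]
    return c,w*np.sign(w[2]),len(P)
# hot plate plane
t=C['top'];msk=np.zeros((480,640),np.uint8);cv2.fillPoly(msk,[np.array([[276,185],[394,168],[398,215],[282,232]])],1)
c,w,k=fitplane(t[msk>0]);print('plate top',c,w,np.degrees(np.arccos(w[2])),k)
s=C['side'];msk=np.zeros((480,640),np.uint8);cv2.fillPoly(msk,[np.array([[272,208],[316,210],[314,282],[268,276]])],1)
c,w,k=fitplane(s[msk>0]);print('plate side',c,w,np.degrees(np.arccos(w[2])),k)
# red wheels approx: top face centroid of hi points
for n,L in(('top',dict(r2=(338,200),r3=(380,194))),('side',dict(r2=(295,236),r3=(296,213)))):
    for k,(u,v) in L.items():
        P=C[n][v-22:v+22,u-22:u+22].reshape(-1,3); h=(P-c)@w
        m=(h>.031)&(h<.041); Q=P[m]; e=np.array([w[2],0,-w[0]]);e/=np.linalg.norm(e);f=np.cross(w,e)
        (p,q),R=cv2.minEnclosingCircle(np.c_[Q@e,Q@f].astype(np.float32))
        print(n,k,'seat centre',p*e+q*f+(c@w+.018)*w,R,(h[m]).mean())
# control top
for n,(u,v) in(('top',(170,256)),('side',(327,357))):
    P=C[n][v-45:v+45,u-45:u+45].reshape(-1,3)
    for lo,hi in((.055,.066),(.069,.079),(.099,.112)):
        Q=P[(P[:,2]>lo)&(P[:,2]<hi)]
        if len(Q)>5:
            rc=cv2.minAreaRect(Q[:,:2].astype(np.float32)); print(n,lo,rc,cv2.minEnclosingCircle(Q[:,:2].astype(np.float32)),np.median(Q[:,2]))
# tray: rim points
for n,(u0,u1,v0,v1) in(('top',(450,540,195,332)),('side',(305,412,148,204))):
    P=C[n][v0:v1,u0:u1].reshape(-1,3);Q=P[(P[:,2]>.015)&(P[:,2]<.032)]
    print(n,'tray',cv2.minAreaRect(Q[:,:2].astype(np.float32)),np.percentile(P[:,2],[5,50]))
    T=atz('top',494,265,.02)
print(T)
E
```

```text
top w1 0.4436224699020386 0.10087215155363083 0.031167758628726006 0.03563119384239985 520
top w2 0.4373033940792084 -0.01663931831717491 0.03102266415953636 0.035567180174804154 514
top w3 0.46533721685409546 -0.11583083122968674 0.031008843332529068 0.03552508130238698 507
top orange 0.5189342498779297 0.19217532873153687 0.03097209706902504 0.03556482198855423 500
side w1 0.4473212659358978 0.10843504965305328 0.03124808706343174 0.03600615543259844 296
side w2 0.4409082233905792 -0.010351604782044888 0.0318499431014061 0.035727420382405894 270
side w3 0.4696514904499054 -0.1069183498620987 0.03166006878018379 0.035865330968451466 214
side orange 0.5218610763549805 0.19857487082481384 0.031136294826865196 0.0359197360108236 354
plate top [ 0.6389 -0.0074  0.08  ] [0.9524 0.1769 0.2481] 75.6320042966169 1750
plate side [0.6496 0.0299 0.0493] [-0.3391 -0.0461  0.9396] 20.01246988073183 1092
top r2 seat centre [ 0.6434 -0.0075  0.0644] 0.030854366719722748 0.03659555298263831
top r3 seat centre [ 0.6563 -0.1019  0.0644] 0.031094413250684738 0.03635981629557349
side r2 seat centre [ 0
[... 949 characters left out ...]
309010788
side 0.069 ((0.5205780267715454, 0.3744838237762451), (0.08735543489456177, 0.07669104635715485), 51.08427810668945) ((0.5278455018997192, 0.374484121799469), 0.04964685067534447) 0.07401736992590169
side 0.099 ((0.5174707174301147, 0.3693336546421051), (0.0584912933409214, 0.015432978048920631), 68.33050537109375) ((0.5177562832832336, 0.36901164054870605), 0.02960040792822838) 0.10493009748672283
top tray ((0.50681471824646, -0.3671436905860901), (0.16370804607868195, 0.27094709873199463), 81.64807891845703) [-0.0028  0.0033]
side tray ((0.5115664005279541, -0.3632832169532776), (0.1743343323469162, 0.27436599135398865), 82.61009216308594) [-0.0029  0.0034]
[ 0.502 -0.366  0.02 ]
```

View pics/dial0.png

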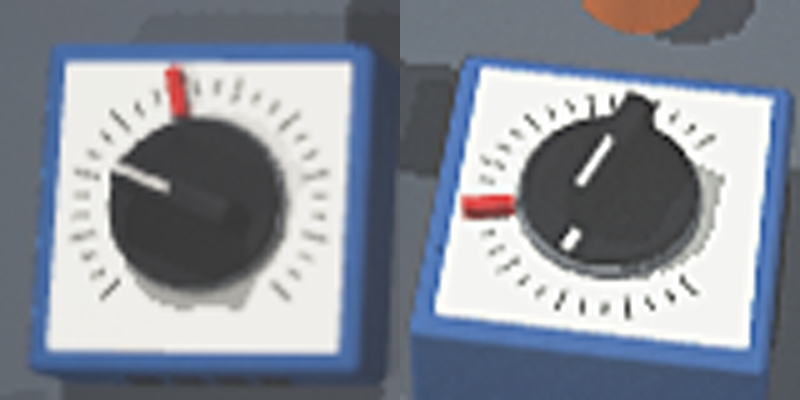

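The crop shows the dial pointer at (115,165)–(170,188), so its heading is about 68°. The flag is at (178,90), heading about 10°. The scale gap is towards -x, so the off stop is at heading about 135°. I'll move above the dial now and use the gripper there to check the camera calibration.

Emit:
move_arm:
  targets:
    - {"x": 24,"y": -32,"claw": 85}
    - {"x": 24,"y": -32}
    - {"x": 24,"y": -32}
    - {"x": 24,"y": -32}
    - {"x": 24,"y": -32}
    - {"x": 24,"y": -32}
    - {"x": 24,"y": -32}
    - {"x": 24,"y": -32}

```text
invalid input at $.targets[0]: expected keys claw, x, y, z, yaw
```

Emit:
move_arm:
  targets:
    - {"x": 24,"y": -32}
    - {"x": 24,"y": -32}
    - {"x": 24,"y": -32}
    - {"x": 24,"y": -32}
    - {"x": 24,"y": -32}
    - {"x": 24,"y": -32}
    - {"x": 24,"y": -32}
    - {"x": 24,"y": -32}

```text
invalid input at $.targets[0]: expected keys claw, x, y, z, yaw
```

Emit:
move_arm:
  targets:
    - {"x": 24,"y": -32}
    - {"x": 24,"y": -32}
    - {"x": 24,"y": -32}
    - {"x": 24,"y": -32}
    - {"x": 24,"y": -32}
    - {"x": 24,"y": -32}
    - {"x": 24,"y": -32}
    - {"x": 20,"y": -22}

```text
invalid input at $.targets[0]: expected keys claw, x, y, z, yaw
```

Emit:
move_arm:
  targets:
    - {"yaw": -6.6}
    - {"yaw": -6.6}
    - {"yaw": -6.6}
    - {"yaw": -6.6}
    - {"yaw": -6.6}
    - {"yaw": -6.6}
    - {"yaw": -6.6}
    - {"yaw": -6.6}

```text
invalid input at $.targets[0]: expected keys claw, x, y, z, yaw
```

```bash
cat >> h.py <<'E'
np.set_printoptions(precision=4,suppress=True)
def st():
    s=r.sense(); R=np.array(s['orientation']); print('t',round(s['time'],2),'p',s['tcp_pos'],'hd',round(float(np.degrees(np.arctan2(R[1,0],R[0,0]))),2),'zax',R[:,2],'w',round(s['grip_width'],4),'gf',s['gripper_force'],'F',s['ft_force'],'T',s['torque'],'q',np.round(s['q'],1)); return s
def go(x,y,z,hd=None):
    s=r.sense();R=np.array(s['orientation']);d=R.T@(np.array([x,y,z])-s['tcp_pos'])*1000
    h=np.degrees(np.arctan2(R[1,0],R[0,0])); print('tool shift',np.round(d,1),'yaw',None if hd is None else np.round(-((hd-h+180)%360-180),1))
E
python3 - <<'E'
from h import *
s=st()
R=np.array(s['orientation']);t=s['tcp_pos']
out=[]
for n in('top','side'):
    p,d=cap(n,n+'1')
    for lab,o in(('tip+',[0,.05,.011]),('tip-',[0,-.05,.011]),('tcp',[0,0,0])):
        print(n,lab,np.round(proj(n,t+R@np.array(o)),1))
    u,v=map(int,proj(n,t+R@np.array([0,0,-.05])));u0=max(u-50,0);v0=max(v-50,0)
    print(u0,v0);out.append(cv2.resize(p[v0:v0+100,u0:u0+100,::-1],(400,400),interpolation=cv2.INTER_CUBIC))
    C=cloud(n,d); Q=C.reshape(-1,3); l=(Q-t)@R
    m=(abs(l[:,0])<.02)&(abs(l[:,1])<.075)&(l[:,2]>-.04)&(l[:,2]<.03); 
    print('local cloud',m.sum(),np.percentile(l[m],[2,50,98],axis=0))
cv2.imwrite('pics/g1.png',np.hstack(out))
E
```

```text
t 0.1 p [ 0.1543 -0.5533  0.2119] hd 15.57 zax [-0.0001  0.0017 -1.    ] w 0.0856 gf 0.0 F [ 0.2758 -0.0369  0.0615] T [ 0.0027 -0.0092 -0.0186] q [-86.5   9.1  91.6   0.   79.4 -12. ]
top tip+ [653.9 427.6]
top tip- [605.7 443.7]
top tcp [633.2 436.6]
598 391
local cloud 12 [[ 0.0053 -0.0533 -0.038 ]
 [ 0.0085 -0.0494 -0.0348]
 [ 0.011  -0.045  -0.0306]]
side tip+ [473.5  95.5]
side tip- [484.5 111.4]
side tcp [479.5 100.2]
432 35Traceback (most recent call last):
  File "<stdin>", line 13, in <module>
    return _quantile_unchecked(
        a, q, axis, out, overwrite_input, method, keepdims, weights)
    return _ureduce(a,
                    func=_quantile_ureduce_func,
    ...<5 lines>...
                    overwrite_input=overwrite_input,
                    method=method)
    r = func(a, **kwargs)
    result = _quantile(arr,
                       quantiles=q,
    ...<2 lines>...
                       out=out,
                       weights=wgt)
    slices_having_nans = np.isnan(arr[-1, ...])
                                  ~~~^^^^^^^^^
IndexError: index -1 is out of bounds for axis 0 with size 0
```

Emit:
move_arm:
  targets:
    - {"claw": 85,"x": 24,"y": -32,"z": 0,"yaw": 0}
    - {"claw": 85,"x": 24,"y": -32,"z": 0,"yaw": 0}
    - {"claw": 85,"x": 24,"y": -32,"z": 0,"yaw": 0}
    - {"claw": 85,"x": 24,"y": -32,"z": 0,"yaw": 0}
    - {"claw": 85,"x": 24,"y": -32,"z": 0,"yaw": 0}
    - {"claw": 85,"x": 24,"y": -32,"z": 0,"yaw": 0}
    - {"claw": 85,"x": 24,"y": -32,"z": 0,"yaw": 0}
    - {"claw": 85,"x": 24,"y": -32,"z": 0,"yaw": 0}

```text
time: 0.87
tcp_pos: [0.2707, -0.2539, 0.2126]
orientation: [[0.964, 0.268, 0.0], [0.268, -0.964, -0.0], [0.0, 0.0, -1.0]]
ft_force: [2.6, 0.1, -0.0]
grip_width: 0.0849
gripper_force: 0.0
```

Emit:
move_arm:
  targets:
    - {"claw": 85,"x": 24,"y": -32,"z": 0,"yaw": 0}
    - {"claw": 85,"x": 24,"y": -32,"z": 0,"yaw": 0}
    - {"claw": 85,"x": 24,"y": -32,"z": 0,"yaw": 0}
    - {"claw": 85,"x": 24,"y": -32,"z": 0,"yaw": 0}
    - {"claw": 85,"x": 24,"y": -32,"z": 0,"yaw": 0}
    - {"claw": 85,"x": 24,"y": -32,"z": 0,"yaw": 0}
    - {"claw": 85,"x": 24,"y": -32,"z": 0,"yaw": 0}
    - {"claw": 85,"x": 24,"y": -32,"z": 0,"yaw": 0}

```text
time: 1.53
tcp_pos: [0.3871, 0.0446, 0.213]
orientation: [[0.963, 0.269, 0.001], [0.269, -0.963, -0.0], [0.001, 0.001, -1.0]]
ft_force: [0.7, -1.7, 0.4]
grip_width: 0.085
gripper_force: 0.0
```

Emit:
move_arm:
  targets:
    - {"claw": 85,"x": 24,"y": -32,"z": 0,"yaw": 0}
    - {"claw": 85,"x": 24,"y": -32,"z": 0,"yaw": 0}
    - {"claw": 85,"x": 24,"y": -32,"z": 0,"yaw": 0}
    - {"claw": 85,"x": 24,"y": -32,"z": 0,"yaw": 0}
    - {"claw": 85,"x": 24,"y": -32,"z": 0,"yaw": 0}
    - {"claw": 85,"x": 24,"y": -32,"z": 0,"yaw": 0}
    - {"claw": 85,"x": 24,"y": -32,"z": 0,"yaw": 0}
    - {"claw": 85,"x": 20,"y": -22,"z": 0,"yaw": 0}

```text
time: 2.2
tcp_pos: [0.5018, 0.333, 0.2123]
orientation: [[0.963, 0.27, -0.001], [0.27, -0.963, 0.0], [-0.0, -0.001, -1.0]]
ft_force: [-0.2, -0.1, 0.8]
grip_width: 0.0852
gripper_force: 0.0
```

Emit:
move_arm:
  targets:
    - {"claw": 85,"x": 0,"y": 0,"z": 0,"yaw": -6.6}
    - {"claw": 85,"x": 0,"y": 0,"z": 0,"yaw": -6.6}
    - {"claw": 85,"x": 0,"y": 0,"z": 0,"yaw": -6.6}
    - {"claw": 85,"x": 0,"y": 0,"z": 0,"yaw": -6.6}
    - {"claw": 85,"x": 0,"y": 0,"z": 0,"yaw": -6.6}
    - {"claw": 85,"x": 0,"y": 0,"z": 0,"yaw": -6.6}
    - {"claw": 85,"x": 0,"y": 0,"z": 0,"yaw": -6.6}
    - {"claw": 85,"x": 0,"y": 0,"z": 0,"yaw": -6.6}

```text
time: 2.87
tcp_pos: [0.5017, 0.3298, 0.2125]
orientation: [[0.363, 0.932, -0.001], [0.932, -0.363, -0.0], [-0.0, -0.0, -1.0]]
ft_force: [0.8, -0.2, 0.1]
grip_width: 0.0852
gripper_force: 0.0
```

```bash
python3 - <<'E'
from h import *
s=st()
R=np.array(s['orientation']);t=s['tcp_pos']
out=[]
for n in('top','side'):
    p,d=cap(n,n+'1')
    for lab,o in(('tip+',[0,.05,.011]),('tip-',[0,-.05,.011]),('tcp',[0,0,0])):
        print(n,lab,np.round(proj(n,t+R@np.array(o)),1))
    u,v=map(int,proj(n,t+R@np.array([0,0,-.05])));u0=max(u-50,0);v0=max(v-50,0)
    print(u0,v0);out.append(cv2.resize(p[v0:v0+100,u0:u0+100,::-1],(400,400),interpolation=cv2.INTER_CUBIC))
    Q=cloud(n,d).reshape(-1,3); l=(Q-t)@R
    m=(abs(l[:,0])<.03)&(abs(l[:,1])<.075)&(l[:,2]>-.04)&(l[:,2]<.03)
    print('local cloud',m.sum(),np.percentile(l[m],[2,50,98],axis=0) if m.sum()>3 else '')
cv2.imwrite('pics/g1.png',np.hstack(out))
go(.516,.367,.14,68.2)
E
```

```text
t 2.87 p [0.5017 0.3298 0.2125] hd 68.7 zax [-0.0006 -0.0002 -1.    ] w 0.0852 gf 0.0 F [ 0.7505 -0.1781  0.1315] T [-0.0338 -0.0223 -0.0175] q [21.8 12.8 87.2 -0.  80.  43.1]
top tip+ [177.1 228.4]
top tip- [156.1 275.2]
top tcp [165.  250.7]
106 196
local cloud 8 [[-0.0121  0.0418 -0.0398]
 [-0.0101  0.0433 -0.0374]
 [-0.0003  0.0511 -0.0309]]
side tip+ [316.2 295.2]
side tip- [360.  313.3]
side tcp [338.  300.5]
288 233
local cloud 32 [[-0.0087 -0.052  -0.0394]
 [ 0.0098  0.0433 -0.0363]
 [ 0.0141  0.0501 -0.0318]]
tool shift [39.9 -0.3 72.5] yaw 0.2
```

View pics/g1.png

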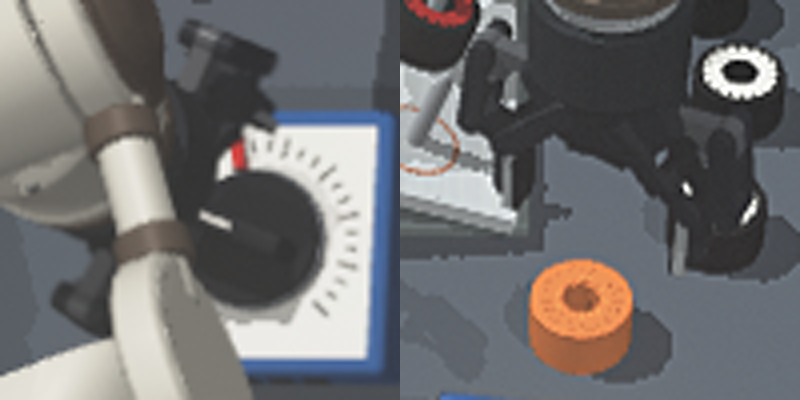

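The side crop shows the fingertips at roughly (115,230) and (280,270), which fits the model once the open-finger retraction is allowed for. I'll go down onto the dial bar and grip it.

Emit:
move_arm:
  targets:
    - {"claw": 85,"x": 40,"y": 0,"z": 0,"yaw": 0.5}
    - {"claw": 60,"x": 0,"y": 0,"z": 30,"yaw": 0}
    - {"claw": 60,"x": 0,"y": 0,"z": 30,"yaw": 0}
    - {"claw": 60,"x": 0,"y": 0,"z": 30,"yaw": 0}
    - {"claw": 60,"x": 0,"y": 0,"z": 25,"yaw": 0}
    - {"claw": 60,"x": 0,"y": 0,"z": 8,"yaw": 0}
    - {"claw": 20,"x": 0,"y": 0,"z": 0,"yaw": 0}
    - {"claw": 5,"x": 0,"y": 0,"z": 0,"yaw": 0}
  newtons: 25

```text
time: 3.63
tcp_pos: [0.517, 0.3672, 0.0907]
orientation: [[0.378, 0.926, 0.001], [0.926, -0.378, 0.0], [0.001, 0.001, -1.0]]
ft_force: [-1.1, -0.2, -0.4]
grip_width: 0.0368
gripper_force: 0.0
```

Emit:
move_arm:
  targets:
    - {"claw": 5,"x": 0,"y": 0,"z": 0,"yaw": 0}
    - {"claw": 5,"x": 0,"y": 0,"z": 0,"yaw": 0}
    - {"claw": 5,"x": 0,"y": 0,"z": 0,"yaw": 0}
    - {"claw": 5,"x": 0,"y": 0,"z": 0,"yaw": 0}
    - {"claw": 5,"x": 0,"y": 0,"z": 0,"yaw": 0}
    - {"claw": 5,"x": 0,"y": 0,"z": 0,"yaw": 0}

```text
time: 4.13
tcp_pos: [0.5167, 0.3671, 0.0901]
orientation: [[0.377, 0.926, 0.0], [0.926, -0.377, 0.0], [0.0, 0.0, -1.0]]
ft_force: [0.6, -0.4, -0.6]
grip_width: 0.0051
gripper_force: 0.0
```

```bash
python3 -c "
from h import *
s=st();R=np.array(s['orientation']);print('tool F',R.T@s['ft_force'],R.T@s['torque'])"
```

```text
t 4.13 p [0.5167 0.3671 0.0901] hd 67.87 zax [ 0.0005  0.0002 -1.    ] w 0.0051 gf 0.0 F [ 0.6298 -0.3625 -0.5994] T [ 0.0586  0.0237 -0.0008] q [24.5 24.1 87.6  0.  68.3 46.6]
tool F [-0.0987  0.7198  0.5997] [0.044  0.0453 0.0009]
```

```bash
python3 - <<'E'
from h import *
out=[]
for n,(u,v) in(('top',(170,250)),('side',(327,345))):
    p,d=cap(n,n+'2'); out.append(cv2.resize(p[v-60:v+60,u-60:u+60,::-1],(400,400),interpolation=cv2.INTER_CUBIC))
cv2.imwrite('pics/g2.png',np.hstack(out))
E
```

```text
(no output)
```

View pics/g2.png

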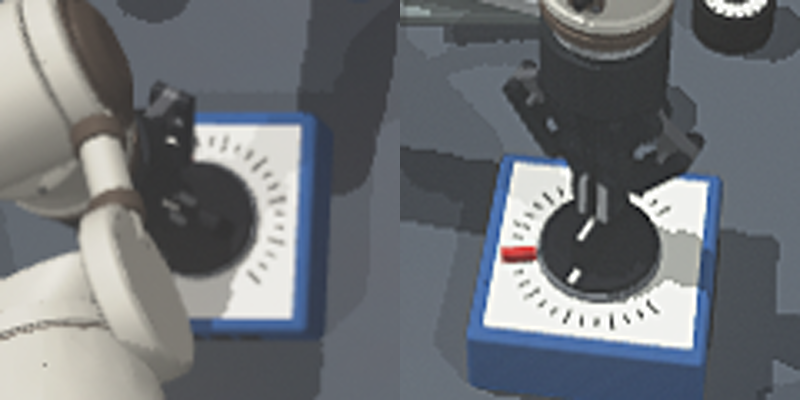

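The side crop shows the closed fingertips near pixel (325,352), behind the bar rather than on it. I'll compare that with the predicted position.

```bash
python3 - <<'E'
from h import *
s=r.sense();t=s['tcp_pos'];R=np.array(s['orientation'])
for n in('top','side'):
    print(n,'tcp',proj(n,t),'tip',proj(n,t+R[:,2]*.011),'back60',proj(n,t-R[:,2]*.06))
    d=np.load(f'pics/{n}2.npy');Q=cloud(n,d)
    l=(Q.reshape(-1,3)-t)@R; m=(abs(l[:,0])<.06)&(abs(l[:,1])<.03)&(l[:,2]>-.06)&(l[:,2]<.012)
    for lo in np.arange(-.06,.012,.008):
        k=m&(l[:,2]>=lo)&(l[:,2]<lo+.008); print(round(lo,3),k.sum(),np.percentile(l[k],[5,50,95],axis=0)[:,:2].ravel() if k.sum()>3 else '')
print(Q[340:366:3,[318,322,325,329]][:,:,:])
E
```

```text
top tcp (np.float64(165.26714339303433), np.float64(253.0681082401324)) tip (np.float64(166.7561286016633), np.float64(253.86264729288206)) back60 (np.float64(156.64357145817462), np.float64(248.46373615155653))
-0.06 13 [-0.0125 -0.0076 -0.0097  0.0016 -0.0044  0.0095]
-0.052 9 [-0.0124 -0.007  -0.0113  0.0024 -0.0105  0.0073]
-0.044 15 [-0.0126 -0.0151 -0.0104 -0.0059 -0.0064  0.0131]
-0.036 21 [-0.0117 -0.0159 -0.0087  0.0015 -0.0067  0.0132]
-0.028 10 [-0.0179 -0.0078 -0.0116  0.0021 -0.0038  0.0101]
-0.02 79 [-0.0291 -0.0071 -0.0161 -0.0009  0.0052  0.0046]
-0.012 13 [-0.0307 -0.0076 -0.0294 -0.0011 -0.0225  0.0053]
-0.004 7 [-0.0309 -0.0082 -0.03   -0.0039 -0.0112  0.0022]
0.004 20 [-0.0307 -0.0278 -0.0164 -0.002   0.0087  0.0176]
side tcp (np.float64(327.12259276569637), np.float64(351.61656880271784)) tip (np.float64(327.01403997672907), np.float64(354.7594364443275)) back60 (np.float64(327.7388158539543), np.float64(333.76098325457286))
-0.06 29 [ 0.0011 -0.0158  0.0117  0.0037  0.0144  0.0106]
-0.052 30 [ 0.0016 -0.0158  0.0102 -0.0061  0.0145  0.0087]
-0.044 47 [ 0.0014 -0
[... 614 characters left out ...]
431 0.0741]
  [0.5267 0.3767 0.12  ]
  [0.5199 0.3823 0.1284]
  [0.5118 0.3811 0.1283]]

 [[0.5381 0.3497 0.0723]
  [0.5264 0.3777 0.1111]
  [0.5199 0.3811 0.1168]
  [0.5116 0.381  0.1181]]

 [[0.537  0.3581 0.073 ]
  [0.5257 0.3829 0.1078]
  [0.5197 0.3811 0.1066]
  [0.5122 0.3717 0.0955]]

 [[0.5357 0.3684 0.0763]
  [0.5249 0.3891 0.106 ]
  [0.5186 0.3904 0.109 ]
  [0.5118 0.3736 0.0877]]

 [[0.5323 0.3964 0.1042]
  [0.5242 0.3943 0.1029]
  [0.5185 0.3894 0.0973]
  [0.5115 0.3738 0.0775]]

 [[0.5328 0.3914 0.0868]
  [0.524  0.3949 0.0932]
  [0.5184 0.3881 0.085 ]
  [0.5108 0.3784 0.0733]]

 [[0.5329 0.3895 0.0737]
  [0.524  0.3936 0.081 ]
  [0.5183 0.3876 0.0737]
  [0.5098 0.388  0.0759]]]
```

Depth puts the closed fingertips at about z = 0.107, just above the bar top, so they are higher than the reported TCP implies. I'll check with a gentle closed-finger touch.

Emit:
move_arm:
  targets:
    - {"claw": 5,"x": 0,"y": 0,"z": 1.5,"yaw": 0}
    - {"claw": 5,"x": 0,"y": 0,"z": 1.5,"yaw": 0}

```text
time: 4.4
tcp_pos: [0.5169, 0.3672, 0.0876]
orientation: [[0.377, 0.926, 0.001], [0.926, -0.377, 0.0], [0.0, 0.0, -1.0]]
ft_force: [-5.5, -2.9, 11.9]
grip_width: 0.0051
gripper_force: 5.7
```

Emit:
move_arm:
  targets:
    - {"claw": 5,"x": 0,"y": 0,"z": 1,"yaw": 0}
    - {"claw": 5,"x": 0,"y": 0,"z": 0,"yaw": 0}

```text
time: 4.57
tcp_pos: [0.5169, 0.3672, 0.0877]
orientation: [[0.376, 0.926, 0.001], [0.926, -0.376, 0.0], [0.0, 0.0, -1.0]]
ft_force: [-4.2, -1.9, 10.1]
grip_width: 0.0049
gripper_force: 5.1
```

```bash
python3 - <<'E'
from h import *
s=st();t=s['tcp_pos'];R=np.array(s['orientation'])
p,d=cap('side','side3')
Q=cloud('side',d);u,v=map(int,proj('side',t))
print(u,v)
sub=Q[v-40:v+14,u-14:u+16]
print('z (mm)');print((sub[::3,::2,2]*1000).astype(int))
print('y');print((sub[::3,::2,1]*1000).astype(int))
E
```

```text
t 4.57 p [0.5169 0.3672 0.0877] hd 67.88 zax [ 0.0005  0.0001 -1.    ] w 0.0049 gf 5.091335446340963 F [-4.2154 -1.866  10.1153] T [-0.414   0.6962 -0.0669] q [24.5 24.3 87.6 -0.  68.1 46.6]
326 352
z (mm)
[[ 248  250  255  254  259  263  263  264  261  263  262  263  259  255
   254]
 [ 206  241  245  250  253  251  254  253  254  258  254  253  251  249
   245]
 [ 178  199  237  242  240  245  247  248  246  246  244  246  243  241
   235]
 [ 162  201  206  206  207  202  238 1094  237  237  236  216  219  222
   222]
 [   1  163  191  193  197  192  193  205  213  213  208  208  211  212
   215]
 [ 166  162  185  183  189  180  186  198  205  202  200  198  200  206
   206]
 [ 162  159  171  176  180  171  155  187  188  191  192  192  191    1
     1]
 [ 150   58  151  157  167  163  154  179  177  179  176  159  156    3
   165]
 [  59   69   58  151  154  150  145  147  168  173  162  160  161  161
   159]
 [  59   60   61  132  143  143  142  152  153  158  157  155  161  165
   172]
 [  56   61   57  122  131  136  129  139  146  150  146  155  157  160
   163]
 [  62   62   
[... 1289 characters left out ...]
9  377  376  375  382  382  386  384  382  387  389
   394]
 [ 320  324  320  369  375  379  373  380  385  388  384  390  391  393
   394]
 [ 333  332  328  338  379  378  376  378  383  379  379  371  323  324
   322]
 [ 337  349  351  348  376  377  374  381  380  380  380  353  341  341
   331]
 [ 360  354  357  355  357  380  377  381  382  370  360  351  348  351
   348]
 [ 365  366  364  365  388  386  384  384  380  365  359  359  358  358
   357]
 [ 372  372  374  394  390  395  392  386  377  370  369  365  365  367
   364]
 [ 382  382  380  392  395  396  393  383  378  376  376  374  374  374
   371]
 [ 390  386  389  390  396  394  388  386  383  384  384  384  382  381
   382]]
```

Contact confirmed: with the fingers nearly closed, the tips sit about 18 mm behind the reported TCP. The TCP must therefore go about 29 mm lower than nominal. I'll raise, open, go lower and grip.

Emit:
move_arm:
  targets:
    - {"claw": 5,"x": 0,"y": 0,"z": -18,"yaw": 0}
    - {"claw": 45,"x": 0,"y": 0,"z": 0,"yaw": 0}
    - {"claw": 45,"x": 0,"y": 0,"z": 0,"yaw": 0}
    - {"claw": 45,"x": 0,"y": 0,"z": 0,"yaw": 0}
    - {"claw": 45,"x": 0,"y": 0,"z": 0,"yaw": 0}
    - {"claw": 45,"x": 0,"y": 0,"z": 22,"yaw": 0}
    - {"claw": 45,"x": 0,"y": 0,"z": 12,"yaw": 0}
    - {"claw": 45,"x": 0,"y": 0,"z": 8,"yaw": 0}

```text
time: 5.28
tcp_pos: [0.5147, 0.3662, 0.0587]
orientation: [[0.377, 0.926, -0.004], [0.926, -0.377, -0.002], [-0.003, -0.003, -1.0]]
ft_force: [-0.4, 0.4, 0.0]
grip_width: 0.0451
gripper_force: 0.0
```

Emit:
move_arm:
  targets:
    - {"claw": 45,"x": 0,"y": 0,"z": 0,"yaw": 0}
    - {"claw": 8,"x": 0,"y": 0,"z": 0,"yaw": 0}
    - {"claw": 8,"x": 0,"y": 0,"z": 0,"yaw": 0}
    - {"claw": 8,"x": 0,"y": 0,"z": 0,"yaw": 0}
    - {"claw": 8,"x": 0,"y": 0,"z": 0,"yaw": 0}
    - {"claw": 8,"x": 0,"y": 0,"z": 0,"yaw": 0}
    - {"claw": 8,"x": 0,"y": 0,"z": 0,"yaw": 0}
    - {"claw": 8,"x": 0,"y": 0,"z": 0,"yaw": 0}
  newtons: 25

```text
time: 5.95
tcp_pos: [0.5168, 0.3676, 0.0629]
orientation: [[0.377, 0.926, 0.001], [0.926, -0.377, 0.001], [0.001, 0.0, -1.0]]
ft_force: [-4.4, 0.8, 5.8]
grip_width: 0.0132
gripper_force: 29.1
```

```bash
python3 - <<'E'
from h import *
s=st()
E
```

```text
t 5.95 p [0.5168 0.3676 0.0629] hd 67.88 zax [ 0.0007  0.0009 -1.    ] w 0.0132 gf 29.119393229484558 F [-4.3865  0.8332  5.8402] T [ 0.1257  0.5739 -0.0715] q [24.5 26.  88.3  0.  65.6 46.6]
```

Gripped at 13 mm. Turning anticlockwise.

Emit:
move_arm:
  targets:
    - {"claw": 8,"x": 0,"y": 0,"z": 0,"yaw": -7}
    - {"claw": 8,"x": 0,"y": 0,"z": 0,"yaw": -7}
    - {"claw": 8,"x": 0,"y": 0,"z": 0,"yaw": -7}
    - {"claw": 8,"x": 0,"y": 0,"z": 0,"yaw": -7}
    - {"claw": 8,"x": 0,"y": 0,"z": 0,"yaw": -7}
    - {"claw": 8,"x": 0,"y": 0,"z": 0,"yaw": -7}
    - {"claw": 8,"x": 0,"y": 0,"z": 0,"yaw": -7}
    - {"claw": 8,"x": 0,"y": 0,"z": 0,"yaw": -7}

```text
time: 6.62
tcp_pos: [0.5151, 0.3675, 0.0628]
orientation: [[-0.563, 0.827, -0.003], [0.827, 0.563, 0.0], [0.002, -0.003, -1.0]]
ft_force: [-10.9, -1.1, 10.1]
grip_width: 0.0135
gripper_force: 29.9
```

Emit:
move_arm:
  targets:
    - {"claw": 8,"x": 0,"y": 0,"z": 0,"yaw": -5}
    - {"claw": 8,"x": 0,"y": 0,"z": 0,"yaw": -4}
    - {"claw": 8,"x": 0,"y": 0,"z": 0,"yaw": 0}
    - {"claw": 8,"x": 0,"y": 0,"z": 0,"yaw": 0}

```text
time: 6.95
tcp_pos: [0.5148, 0.3673, 0.0628]
orientation: [[-0.681, 0.732, -0.004], [0.732, 0.681, -0.0], [0.002, -0.003, -1.0]]
ft_force: [-11.5, -1.0, 12.1]
grip_width: 0.0135
gripper_force: 29.9
```

```bash
python3 - <<'E'
from h import *
s=st()
E
```

```text
t 6.95 p [0.5148 0.3673 0.0628] hd 132.91 zax [-0.0038 -0.0004 -1.    ] w 0.0135 gf 29.87290531396866 F [-11.4503  -0.9978  12.0892] T [-0.0589  1.7042  0.0716] q [ 24.5  26.   88.4   0.1  65.8 -18.4]
```

Emit:
move_arm:
  targets:
    - {"claw": 8,"x": 0,"y": 0,"z": 0,"yaw": -2}
    - {"claw": 8,"x": 0,"y": 0,"z": 0,"yaw": -2}
    - {"claw": 8,"x": 0,"y": 0,"z": 0,"yaw": 0}
    - {"claw": 8,"x": 0,"y": 0,"z": 0,"yaw": 0}

```text
time: 7.28
tcp_pos: [0.5147, 0.3673, 0.0628]
orientation: [[-0.728, 0.685, -0.004], [0.685, 0.728, 0.0], [0.003, -0.003, -1.0]]
ft_force: [-11.4, -1.2, 11.6]
grip_width: 0.0134
gripper_force: 37.7
```

```bash
python3 - <<'E'
from h import *
s=st()
E
```

```text
t 7.28 p [0.5147 0.3673 0.0628] hd 136.75 zax [-0.0044  0.0001 -1.    ] w 0.0134 gf 37.726598381996155 F [-11.4409  -1.1827  11.5548] T [-0.1462  1.7601 -0.8833] q [ 24.5  26.   88.4   0.1  65.8 -22.3]
```

The z torque jumped to -0.88 N m, so the dial is against the off stop at heading about 135°. I'll release, raise, turn the tool for the warmer row, and measure where the fingertips really are when open.

Emit:
move_arm:
  targets:
    - {"claw": 8,"x": 0,"y": 0,"z": 0,"yaw": 1.5}
    - {"claw": 50,"x": 0,"y": 0,"z": 0,"yaw": 0}
    - {"claw": 50,"x": 0,"y": 0,"z": 0,"yaw": 0}
    - {"claw": 50,"x": 0,"y": 0,"z": 0,"yaw": 0}
    - {"claw": 50,"x": 0,"y": 0,"z": 0,"yaw": 0}
    - {"claw": 50,"x": 0,"y": 0,"z": -30,"yaw": 0}
    - {"claw": 85,"x": 0,"y": 0,"z": -40,"yaw": 0}
    - {"claw": 85,"x": 0,"y": 0,"z": -40,"yaw": 0}

```text
time: 7.95
tcp_pos: [0.5157, 0.3663, 0.1715]
orientation: [[-0.712, 0.703, -0.003], [0.703, 0.712, -0.002], [0.001, -0.003, -1.0]]
ft_force: [1.2, 1.1, 0.6]
grip_width: 0.0725
gripper_force: 0.0
```

Emit:
move_arm:
  targets:
    - {"claw": 85,"x": 0,"y": 0,"z": -20,"yaw": -7}
    - {"claw": 85,"x": 0,"y": 0,"z": 0,"yaw": -7}
    - {"claw": 85,"x": 0,"y": 0,"z": 0,"yaw": -7}
    - {"claw": 85,"x": 0,"y": 0,"z": 0,"yaw": -7}
    - {"claw": 85,"x": 0,"y": 0,"z": 0,"yaw": -7}
    - {"claw": 85,"x": 0,"y": 0,"z": 0,"yaw": -7}
    - {"claw": 85,"x": 0,"y": 0,"z": 0,"yaw": -7}
    - {"claw": 85,"x": 0,"y": 0,"z": 0,"yaw": -3.5}

```text
time: 8.62
tcp_pos: [0.5169, 0.3669, 0.1916]
orientation: [[-0.99, -0.143, 0.0], [-0.143, 0.99, -0.0], [-0.0, -0.0, -1.0]]
ft_force: [0.4, -0.2, 1.0]
grip_width: 0.0851
gripper_force: 0.0
```

```bash
cat >> h.py <<'E'
def fingers(n,d,t,R):
    # lowest point of each finger in tool frame
    l=(cloud(n,d).reshape(-1,3)-t)@R
    for sg in(1,-1):
        m=(abs(l[:,0])<.03)&(sg*l[:,1]>.0)&(sg*l[:,1]<.075)&(l[:,2]>-.08)&(l[:,2]<.04)
        k=l[m]
        if len(k)>10: print(n,sg,len(k),'zmax',np.sort(k[:,2])[-12:], 'y5-95',np.percentile(k[k[:,2]>-.04][:,1],[5,95]) if (k[:,2]>-.04).sum()>3 else '','x',np.percentile(k[:,0],[5,50,95]))
E
python3 - <<'E'
from h import *
s=st();R=np.array(s['orientation']);t=s['tcp_pos']
o=[]
for n in('top','side'):
    p,d=cap(n,n+'4');fingers(n,d,t,R)
    u,v=map(int,proj(n,t+np.array([0,0,.05])));print(n,u,v,'tcp',proj(n,t),'tips',[np.round(proj(n,t+R@np.array([0,q,.011])),1) for q in(-.05,.05)])
    o.append(cv2.resize(p[max(v-60,0):v+60,u-60:u+60,::-1],(400,400),interpolation=cv2.INTER_CUBIC))
cv2.imwrite('pics/g4.png',np.hstack(o))
go(.645,-.004,.19,187.8)
a=np.load('pics/top0.npy');C=cloud('top',a)
for nm,(u,v) in dict(blue=(203,152),red=(473,150)).items(): print(nm,C[v-6:v+6,u-6:u+6].reshape(-1,3).mean(0))
E
```

```text
t 8.62 p [0.5169 0.3669 0.1916] hd -171.81 zax [ 0.0003 -0.0002 -1.    ] w 0.0851 gf 0.0 F [ 0.4072 -0.2456  1.03  ] T [-0.0341  0.0352 -0.0112] q [ 24.5  18.5  82.7  -0.   78.7 -73.7]
top -1 47 zmax [-0.0462 -0.045  -0.0442 -0.0435 -0.0427 -0.0424 -0.0398 -0.0383 -0.0381
 -0.0348 -0.0335 -0.0328] y5-95 [-0.0494 -0.0472] x [0.0063 0.0112 0.0131]
top 141 240 tcp (np.float64(150.18726850369896), np.float64(244.82477909691602)) tips [array([176.4, 242.4]), array([127.6, 249.2])]
side 1 77 zmax [-0.0401 -0.0401 -0.04   -0.04   -0.0396 -0.0383 -0.0376 -0.0369 -0.0359
 -0.0356 -0.0351 -0.0323] y5-95 [0.0501 0.0549] x [-0.0117 -0.0024  0.0076]
side 328 303 tcp (np.float64(328.063243049906), np.float64(320.50322215347217)) tips [array([327.4, 305.2]), array([328.6, 344. ])]
tool shift [ -76.2 -385.     1.7] yaw 0.1
blue [0.7082 0.2688 0.2017]
red [ 0.7158 -0.2819  0.1939]
```

View pics/g4.png

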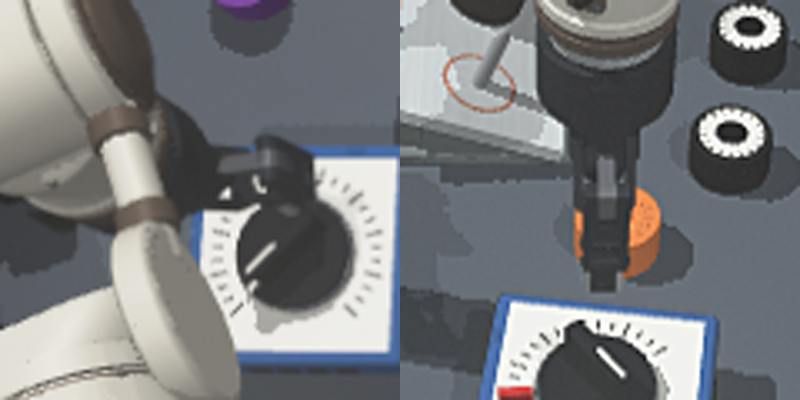

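The dial is at its off stop: the pointer sits at the lower-left end tick. Open fingertips measure about 32 mm behind the reported TCP, so the z bias is about 29 mm. Next is the red wheel on the middle spindle.

Emit:
move_arm:
  targets:
    - {"claw": 76,"x": -7.6,"y": -38.5,"z": 0,"yaw": 0}
    - {"claw": 76,"x": -7.6,"y": -38.5,"z": 0,"yaw": 0}
    - {"claw": 76,"x": -7.6,"y": -38.5,"z": 0,"yaw": 0}
    - {"claw": 76,"x": -7.6,"y": -38.5,"z": 0,"yaw": 0}
    - {"claw": 76,"x": -7.6,"y": -38.5,"z": 0,"yaw": 0}
    - {"claw": 76,"x": -7.6,"y": -38.5,"z": 0,"yaw": 0}
    - {"claw": 76,"x": -7.6,"y": -38.5,"z": 0,"yaw": 0}
    - {"claw": 76,"x": -7.6,"y": -38.5,"z": 0,"yaw": 0}

```text
time: 9.38
tcp_pos: [0.6195, 0.0682, 0.1919]
orientation: [[-0.991, -0.135, 0.001], [-0.135, 0.991, -0.0], [-0.001, -0.0, -1.0]]
ft_force: [0.5, 0.1, 0.4]
grip_width: 0.0759
gripper_force: 0.0
```

Emit:
move_arm:
  targets:
    - {"claw": 76,"x": -7.6,"y": -38.5,"z": 0,"yaw": 0}
    - {"claw": 76,"x": -6,"y": -38.5,"z": 0,"yaw": 0}
    - {"claw": 76,"x": 0,"y": 0,"z": 20,"yaw": 0}
    - {"claw": 76,"x": 0,"y": 0,"z": 35,"yaw": 0}
    - {"claw": 76,"x": 0,"y": 0,"z": 35,"yaw": 0}
    - {"claw": 76,"x": 0,"y": 0,"z": 20,"yaw": 0}
    - {"claw": 76,"x": 0,"y": 0,"z": 0,"yaw": 0}
    - {"claw": 76,"x": 0,"y": 0,"z": 0,"yaw": 0}

```text
time: 10.05
tcp_pos: [0.6422, -0.0041, 0.0808]
orientation: [[-0.991, -0.136, -0.003], [-0.136, 0.991, 0.0], [0.002, 0.001, -1.0]]
ft_force: [0.9, 0.4, 0.6]
grip_width: 0.076
gripper_force: 0.0
```

```bash
python3 - <<'E'
from h import *
s=st();R=np.array(s['orientation']);t=s['tcp_pos']
o=[]
for n in('top','side'):
    p,d=cap(n,n+'5');fingers(n,d,t,R)
    u,v=map(int,proj(n,t+np.array([0,0,.03])));print(n,u,v)
    o.append(cv2.resize(p[max(v-60,0):max(v-60,0)+120,u-60:u+60,::-1],(400,400),interpolation=cv2.INTER_CUBIC))
cv2.imwrite('pics/g5.png',np.hstack(o))
go(.6435,-.004,.031,187.8)
E
```

```text
t 10.05 p [ 0.6422 -0.0041  0.0808] hd -172.2 zax [-0.0025  0.0004 -1.    ] w 0.076 gf 0.0 F [0.8627 0.3828 0.5988] T [-0.0182 -0.0405 -0.0266] q [ -11.1   26.    86.2   -0.    68.  -108.9]
top 1 20 zmax [-0.0773 -0.0771 -0.077  -0.0767 -0.0763 -0.076  -0.076  -0.0758 -0.0754
 -0.0752 -0.0749 -0.0721] y5-95  x [-0.0062 -0.0021  0.0017]
top -1 88 zmax [0.0379 0.0385 0.0385 0.0386 0.0391 0.0391 0.0391 0.0395 0.0396 0.0396
 0.0397 0.04  ] y5-95 [-0.0743 -0.0176] x [-0.0076  0.0051  0.0178]
top 336 194
side 1 566 zmax [0.0393 0.0393 0.0394 0.0394 0.0394 0.0395 0.0396 0.0396 0.0396 0.0396
 0.0396 0.0399] y5-95 [0.0046 0.0659] x [-0.0275 -0.0059  0.0203]
side -1 122 zmax [0.027  0.028  0.028  0.028  0.0284 0.0287 0.0294 0.0299 0.0307 0.0308
 0.0357 0.0399] y5-95 [-0.0743 -0.0016] x [-0.0293  0.0111  0.0251]
side 296 224
tool shift [ 1.4  0.7 53.2] yaw 0.0
```

View pics/g5.png

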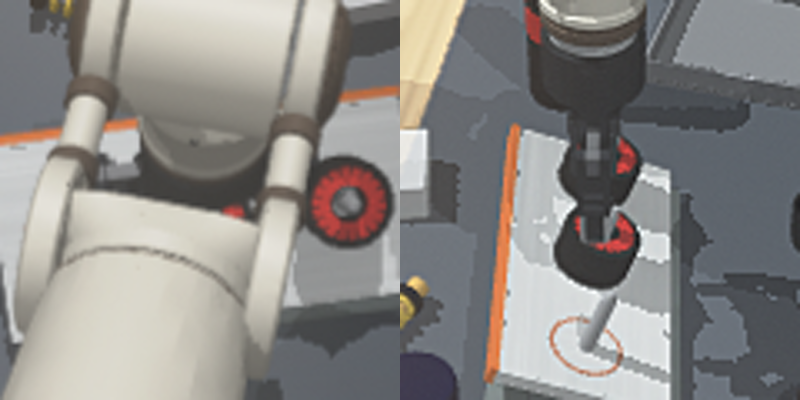

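The finger is lined up with the middle red wheel's centre in the side crop, at about (598,235). I'll descend and grip.

Emit:
move_arm:
  targets:
    - {"claw": 76,"x": 1,"y": 0,"z": 20,"yaw": 0}
    - {"claw": 76,"x": 0,"y": 0,"z": 16,"yaw": 0}
    - {"claw": 76,"x": 0,"y": 0,"z": 8,"yaw": 0}
    - {"claw": 76,"x": 0,"y": 0,"z": 4,"yaw": 0}
    - {"claw": 76,"x": 0,"y": 0,"z": 0,"yaw": 0}
    - {"claw": 50,"x": 0,"y": 0,"z": 0,"yaw": 0}
    - {"claw": 50,"x": 0,"y": 0,"z": 0,"yaw": 0}
    - {"claw": 50,"x": 0,"y": 0,"z": 0,"yaw": 0}
  newtons: 40

```text
time: 10.82
tcp_pos: [0.6435, -0.0046, 0.036]
orientation: [[-0.991, -0.137, 0.003], [-0.137, 0.991, -0.001], [-0.003, -0.001, -1.0]]
ft_force: [-1.4, 0.6, 5.8]
grip_width: 0.0615
gripper_force: 44.0
```

```bash
python3 - <<'E'
from h import *
s=st();R=np.array(s['orientation']);t=s['tcp_pos']
E
```

```text
t 10.82 p [ 0.6435 -0.0046  0.036 ] hd -172.13 zax [ 0.0031 -0.0007 -1.    ] w 0.0615 gf 44.033902287483215 F [-1.389   0.5573  5.8015] T [0.0083 0.2681 0.0061] q [ -11.1   29.2   87.3   -0.    63.3 -109. ]
```

Gripped at 61.5 mm with almost no side force. Lifting along the spindle axis, then straight up.

Emit:
move_arm:
  targets:
    - {"claw": 50,"x": 0,"y": 0,"z": 0,"yaw": 0}
    - {"claw": 50,"x": 3.4,"y": 0,"z": -9.4,"yaw": 0}
    - {"claw": 50,"x": 5.1,"y": 0,"z": -14,"yaw": 0}
    - {"claw": 50,"x": 5.1,"y": 0,"z": -14,"yaw": 0}
    - {"claw": 50,"x": 5.1,"y": 0,"z": -14,"yaw": 0}
    - {"claw": 50,"x": 5.1,"y": 0,"z": -14,"yaw": 0}
    - {"claw": 50,"x": 0,"y": 0,"z": -30,"yaw": 0}
    - {"claw": 50,"x": 0,"y": 0,"z": -30,"yaw": 0}
  newtons: 60

```text
time: 11.48
tcp_pos: [0.6169, -0.0073, 0.1595]
orientation: [[-0.991, -0.137, -0.003], [-0.137, 0.991, 0.001], [0.003, 0.001, -1.0]]
ft_force: [0.6, -0.2, -0.6]
grip_width: 0.0612
gripper_force: 65.8
```

```bash
python3 - <<'E'
from h import *
s=st();R=np.array(s['orientation']);t=s['tcp_pos']
o=[]
for n in('top','side'):
    p,d=cap(n,n+'6')
    u,v=map(int,proj(n,t+np.array([0,0,.03])));print(n,u,v,proj(n,t))
    o.append(cv2.resize(p[max(v-60,0):max(v-60,0)+120,u-60:u+60,::-1],(400,400),interpolation=cv2.INTER_CUBIC))
cv2.imwrite('pics/g6.png',np.hstack(o))
T=np.array([.509,-.365]);a=np.radians(-8.2);tx=np.array([np.cos(a),np.sin(a)])
for k in(.055,-.055): print(T+k*tx)
go(*(T+.055*tx),.15,171.8)
E
```

```text
t 11.48 p [ 0.6169 -0.0073  0.1595] hd -172.14 zax [-0.0027  0.0006 -1.    ] w 0.0612 gf 65.7819789648056 F [ 0.5788 -0.156  -0.555 ] T [-0.0211 -0.1136  0.0034] q [ -11.9   17.8   87.4    0.    75.  -109.8]
top 338 196 (np.float64(338.0101364080208), np.float64(200.25573513968806))
side 305 200 (np.float64(305.9093991292469), np.float64(210.0931206191943))
[ 0.5634 -0.3728]
[ 0.4546 -0.3572]
tool shift [ 108.3 -353.    16.6] yaw 16.1
```

View pics/g6.png

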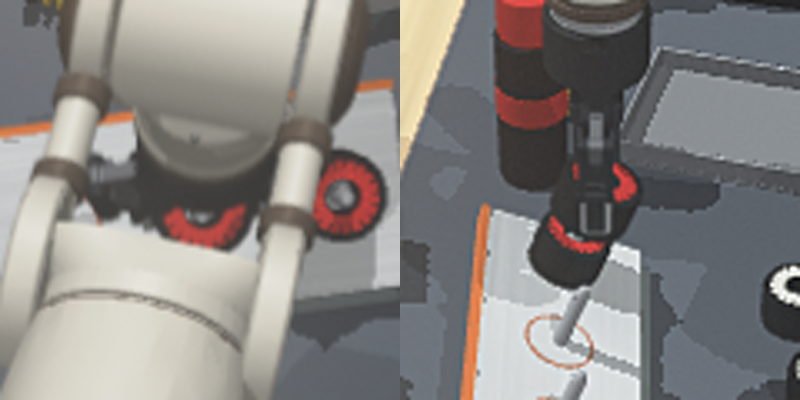

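The red wheel is held above its empty spindle at crop (590,215). Carrying it to the tray now and lowering to just above contact.

Emit:
move_arm:
  targets:
    - {"claw": 50,"x": 10.8,"y": -35.3,"z": 0,"yaw": 0}
    - {"claw": 50,"x": 10.8,"y": -35.3,"z": 0,"yaw": 0}
    - {"claw": 50,"x": 10.8,"y": -35.3,"z": 0,"yaw": 0}
    - {"claw": 50,"x": 10.8,"y": -35.3,"z": 0,"yaw": 0}
    - {"claw": 50,"x": 10.8,"y": -35.3,"z": 0,"yaw": 0}
    - {"claw": 50,"x": 10.8,"y": -35.3,"z": 0,"yaw": 0}
    - {"claw": 50,"x": 10.8,"y": -35.3,"z": 0,"yaw": 0}
    - {"claw": 50,"x": 10.8,"y": -35.3,"z": 0,"yaw": 0}

```text
time: 12.25
tcp_pos: [0.5706, -0.3006, 0.1589]
orientation: [[-0.991, -0.137, -0.0], [-0.137, 0.991, 0.0], [0.0, 0.0, -1.0]]
ft_force: [-0.1, -0.5, -0.9]
grip_width: 0.0608
gripper_force: 65.8
```

Emit:
move_arm:
  targets:
    - {"claw": 50,"x": 10.8,"y": -35.3,"z": 0,"yaw": 0}
    - {"claw": 50,"x": 10.8,"y": -35.3,"z": 0,"yaw": 0}
    - {"claw": 50,"x": 0,"y": 0,"z": 20,"yaw": 5.4}
    - {"claw": 50,"x": 0,"y": 0,"z": 30,"yaw": 5.4}
    - {"claw": 50,"x": 0,"y": 0,"z": 30,"yaw": 5.4}
    - {"claw": 50,"x": 0,"y": 0,"z": 30,"yaw": 0}
    - {"claw": 50,"x": 0,"y": 0,"z": 25,"yaw": 0}
    - {"claw": 50,"x": 0,"y": 0,"z": 10,"yaw": 0}

```text
time: 12.92
tcp_pos: [0.557, -0.3694, 0.009]
orientation: [[-0.989, 0.145, -0.006], [0.145, 0.989, 0.006], [0.007, 0.005, -1.0]]
ft_force: [-0.8, 0.1, -1.7]
grip_width: 0.061
gripper_force: 65.8
```

Emit:
move_arm:
  targets:
    - {"claw": 50,"x": 0,"y": 0,"z": 5,"yaw": 0}
    - {"claw": 50,"x": 0,"y": 0,"z": 0,"yaw": 0}
  newtons: 20

```text
time: 13.08
tcp_pos: [0.5595, -0.3716, 0.0086]
orientation: [[-0.989, 0.145, -0.001], [0.145, 0.989, 0.001], [0.001, 0.001, -1.0]]
ft_force: [1.0, -0.7, -0.5]
grip_width: 0.061
gripper_force: 65.8
```

```bash
python3 - <<'E'
from h import *
s=st()
E
```

```text
t 13.08 p [ 0.5595 -0.3716  0.0086] hd 171.68 zax [-0.001   0.0009 -1.    ] w 0.061 gf 65.82081913948059 F [ 1.0139 -0.7329 -0.4886] T [0.0101 0.0188 0.0155] q [ -43.9   35.2   82.2    0.    62.7 -125.6]
```

Emit:
move_arm:
  targets:
    - {"claw": 58,"x": 0,"y": 0,"z": 3,"yaw": 0}
    - {"claw": 58,"x": 0,"y": 0,"z": 3,"yaw": 0}
    - {"claw": 58,"x": 0,"y": 0,"z": 3,"yaw": 0}
    - {"claw": 58,"x": 0,"y": 0,"z": 0,"yaw": 0}
  newtons: 20

```text
time: 13.42
tcp_pos: [0.5614, -0.3733, 0.0027]
orientation: [[-0.989, 0.145, 0.003], [0.145, 0.989, -0.003], [-0.004, -0.002, -1.0]]
ft_force: [-0.3, 1.0, 4.8]
grip_width: 0.0612
gripper_force: 66.3
```

Emit:
move_arm:
  targets:
    - {"claw": 58,"x": 0,"y": 0,"z": 2,"yaw": 0}
    - {"claw": 58,"x": 0,"y": 0,"z": 2,"yaw": 0}
    - {"claw": 58,"x": 0,"y": 0,"z": 0,"yaw": 0}

```text
time: 13.67
tcp_pos: [0.5627, -0.3735, 0.0016]
orientation: [[-0.989, 0.145, 0.005], [0.145, 0.989, -0.003], [-0.005, -0.003, -1.0]]
ft_force: [-2.1, 5.7, 18.8]
grip_width: 0.0607
gripper_force: 67.5
```

Emit:
move_arm:
  targets:
    - {"claw": 72,"x": 0,"y": 0,"z": 0,"yaw": 0}
    - {"claw": 72,"x": 0,"y": 0,"z": 0,"yaw": 0}
    - {"claw": 78,"x": 0,"y": 0,"z": 0,"yaw": 0}
    - {"claw": 80,"x": 0,"y": 0,"z": -20,"yaw": 0}
    - {"claw": 80,"x": 0,"y": 0,"z": -35,"yaw": 0}
    - {"claw": 80,"x": 0,"y": 0,"z": -40,"yaw": 0}
    - {"claw": 76,"x": 0,"y": 0,"z": -40,"yaw": 0}
    - {"claw": 76,"x": 0,"y": 0,"z": -20,"yaw": 0}

```text
time: 14.33
tcp_pos: [0.5615, -0.3737, 0.1572]
orientation: [[-0.989, 0.145, 0.005], [0.145, 0.989, -0.005], [-0.006, -0.004, -1.0]]
ft_force: [0.5, -0.6, 1.2]
grip_width: 0.0757
gripper_force: 0.0
```

```bash
python3 - <<'E'
from h import *
s=st()
o=[]
C={}
for n in('top','side'):
    p,d=cap(n,n+'7'); C[n]=cloud(n,d)
# face of wheel in tray, from each camera
for n in C:
    P=C[n].reshape(-1,3); m=(abs(P[:,0]-.56)<.06)&(abs(P[:,1]+.37)<.06)&(P[:,2]>.03)&(P[:,2]<.07); print(n,m.sum(),P[m].mean(0) if m.sum() else '',np.percentile(P[m][:,2],[5,95]) if m.sum() else '')
p=cv2.imread('pics/side7.png');cv2.imwrite('pics/g7.png',cv2.resize(p[130:290,250:450],(800,600)))
go(.6567,-.098,.16,187.8)
E
```

```text
t 14.33 p [ 0.5615 -0.3737  0.1572] hd 171.67 zax [ 0.0054 -0.0053 -1.    ] w 0.0757 gf 0.0 F [ 0.4523 -0.6387  1.1933] T [ 0.0265 -0.048  -0.059 ] q [ -43.9   25.6   77.6   -0.    76.4 -125.6]
top 167 [ 0.574  -0.3545  0.0393] [0.0321 0.0437]
side 221 [ 0.5748 -0.3651  0.0399] [0.0319 0.0453]
tool shift [-53.4 287.2  -3.8] yaw -16.1
```

View pics/g7.png

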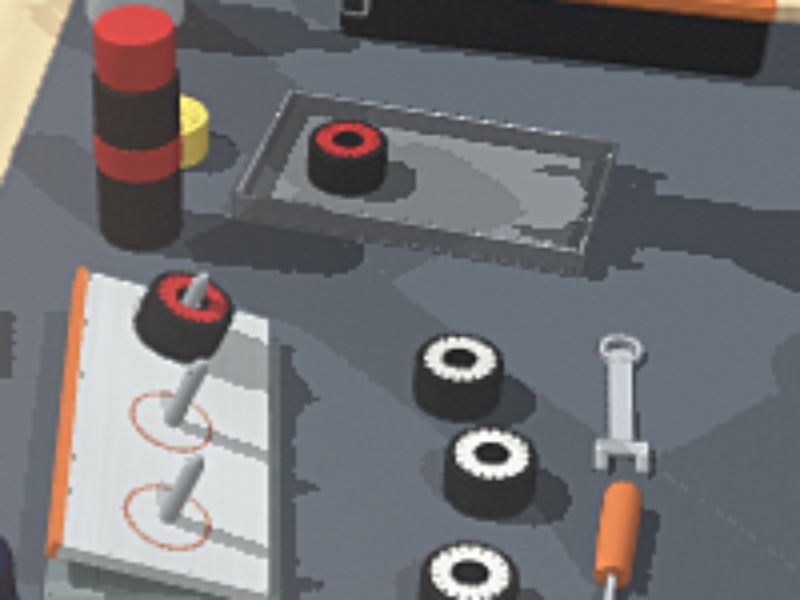

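Red wheel 1 lies flat in the tray at crop (347,155), and the three whites are unmoved at (458,375), (490,470) and (468,575). Now the red on the -y spindle.

Emit:
move_arm:
  targets:
    - {"claw": 76,"x": 5.7,"y": 39,"z": 0,"yaw": 0}
    - {"claw": 76,"x": 5.7,"y": 39,"z": 0,"yaw": 0}
    - {"claw": 76,"x": 5.7,"y": 39,"z": 0,"yaw": 0}
    - {"claw": 76,"x": 5.7,"y": 39,"z": 0,"yaw": 0}
    - {"claw": 76,"x": 5.7,"y": 39,"z": 0,"yaw": 0}
    - {"claw": 76,"x": 5.7,"y": 39,"z": 0,"yaw": 0}
    - {"claw": 76,"x": 5.7,"y": 39,"z": 0,"yaw": 0}
    - {"claw": 76,"x": 0,"y": 0,"z": 0,"yaw": -5.4}

```text
time: 15.1
tcp_pos: [0.5582, -0.089, 0.149]
orientation: [[-0.999, 0.045, -0.004], [0.045, 0.999, 0.004], [0.004, 0.004, -1.0]]
ft_force: [-0.1, -1.1, -0.1]
grip_width: 0.0761
gripper_force: 0.0
```

Emit:
move_arm:
  targets:
    - {"claw": 76,"x": 0,"y": 0,"z": 0,"yaw": -5.4}
    - {"claw": 76,"x": 0,"y": 0,"z": 0,"yaw": -5.4}
    - {"claw": 76,"x": -31.4,"y": -4.3,"z": 0,"yaw": 0}
    - {"claw": 76,"x": -31.4,"y": -4.3,"z": 0,"yaw": 0}
    - {"claw": 76,"x": -31.4,"y": -4.3,"z": 0,"yaw": 0}
    - {"claw": 76,"x": 0,"y": 0,"z": 35,"yaw": 0}
    - {"claw": 76,"x": 0,"y": 0,"z": 25,"yaw": 0}
    - {"claw": 76,"x": 0,"y": 0,"z": 0,"yaw": 0}

```text
time: 15.77
tcp_pos: [0.6498, -0.0942, 0.0824]
orientation: [[-0.99, -0.137, -0.014], [-0.137, 0.991, 0.005], [0.013, 0.006, -1.0]]
ft_force: [-1.8, 0.1, -1.6]
grip_width: 0.0759
gripper_force: 0.0
```

```bash
python3 - <<'E'
from h import *
s=st();go(.6567,-.098,.033,187.8)
E
```

```text
t 15.77 p [ 0.6498 -0.0942  0.0824] hd -172.12 zax [-0.0138  0.0046 -0.9999] w 0.0759 gf 0.0 F [-1.8117  0.0749 -1.6376] T [0.0287 0.068  0.023 ] q [ -18.8   28.3   82.7   -0.    69.8 -116.6]
tool shift [-7.  -5.  49.3] yaw 0.1
```

Emit:
move_arm:
  targets:
    - {"claw": 76,"x": 0,"y": 0,"z": 0,"yaw": 0}
    - {"claw": 76,"x": 0,"y": 0,"z": 0,"yaw": 0}

```text
time: 15.93
tcp_pos: [0.6551, -0.0961, 0.0918]
orientation: [[-0.991, -0.137, 0.0], [-0.137, 0.991, -0.0], [-0.0, -0.0, -1.0]]
ft_force: [1.2, 0.1, 0.4]
grip_width: 0.0756
gripper_force: 0.0
```

```bash
python3 - <<'E'
from h import *
s=st();go(.6567,-.098,.033,187.8)
E
```

```text
t 15.93 p [ 0.6551 -0.0961  0.0918] hd -172.14 zax [ 0.0004 -0.0001 -1.    ] w 0.0756 gf 0.0 F [1.2128 0.0984 0.4096] T [ 0.0366 -0.0151  0.0016] q [ -18.8   27.8   82.3    0.    69.9 -116.6]
tool shift [-1.3 -2.1 58.8] yaw 0.1
```

Emit:
move_arm:
  targets:
    - {"claw": 76,"x": -1.3,"y": -2,"z": 24,"yaw": 0}
    - {"claw": 76,"x": 0,"y": 0,"z": 20,"yaw": 0}
    - {"claw": 76,"x": 0,"y": 0,"z": 9,"yaw": 0}
    - {"claw": 76,"x": 0,"y": 0,"z": 4,"yaw": 0}
    - {"claw": 76,"x": 0,"y": 0,"z": 0,"yaw": 0}
    - {"claw": 50,"x": 0,"y": 0,"z": 0,"yaw": 0}
    - {"claw": 50,"x": 0,"y": 0,"z": 0,"yaw": 0}
    - {"claw": 50,"x": 0,"y": 0,"z": 0,"yaw": 0}
  newtons: 60

```text
time: 16.6
tcp_pos: [0.6583, -0.0983, 0.037]
orientation: [[-0.991, -0.137, 0.004], [-0.137, 0.991, -0.001], [-0.004, -0.002, -1.0]]
ft_force: [-1.2, -0.0, 6.2]
grip_width: 0.061
gripper_force: 65.4
```

Emit:
move_arm:
  targets:
    - {"claw": 50,"x": 0,"y": 0,"z": 0,"yaw": 0}
    - {"claw": 50,"x": 3.4,"y": 0,"z": -9.4,"yaw": 0}
    - {"claw": 50,"x": 5.1,"y": 0,"z": -14,"yaw": 0}
    - {"claw": 50,"x": 5.1,"y": 0,"z": -14,"yaw": 0}
    - {"claw": 50,"x": 5.1,"y": 0,"z": -14,"yaw": 0}
    - {"claw": 50,"x": 5.1,"y": 0,"z": -14,"yaw": 0}
    - {"claw": 50,"x": 0,"y": 0,"z": -30,"yaw": 0}
    - {"claw": 50,"x": 0,"y": 0,"z": -30,"yaw": 0}

```text
time: 17.27
tcp_pos: [0.6315, -0.1007, 0.1601]
orientation: [[-0.991, -0.137, -0.003], [-0.137, 0.991, 0.001], [0.002, 0.001, -1.0]]
ft_force: [-0.1, -0.0, -0.1]
grip_width: 0.0611
gripper_force: 65.2
```

```bash
python3 - <<'E'
from h import *
s=st();go(.459,-.358,.16,171.8)
E
```

```text
t 17.27 p [ 0.6315 -0.1007  0.1601] hd -172.14 zax [-0.0025  0.001  -1.    ] w 0.0611 gf 65.15974402427673 F [-0.0743 -0.02   -0.0753] T [-0.0157 -0.0029 -0.0134] q [ -19.9   20.9   83.4    0.    75.9 -117.7]
tool shift [ 206.  -231.3    0.3] yaw 16.1
```

Emit:
move_arm:
  targets:
    - {"claw": 50,"x": 25.8,"y": -28.9,"z": 0,"yaw": 0}
    - {"claw": 50,"x": 25.8,"y": -28.9,"z": 0,"yaw": 0}
    - {"claw": 50,"x": 25.8,"y": -28.9,"z": 0,"yaw": 0}
    - {"claw": 50,"x": 25.8,"y": -28.9,"z": 0,"yaw": 0}
    - {"claw": 50,"x": 25.8,"y": -28.9,"z": 0,"yaw": 0}
    - {"claw": 50,"x": 25.8,"y": -28.9,"z": 0,"yaw": 0}
    - {"claw": 50,"x": 25.8,"y": -28.9,"z": 0,"yaw": 0}
    - {"claw": 50,"x": 25.8,"y": -28.9,"z": 0,"yaw": 0}

```text
time: 17.93
tcp_pos: [0.4588, -0.3596, 0.1606]
orientation: [[-0.991, -0.137, 0.001], [-0.137, 0.991, -0.001], [-0.001, -0.001, -1.0]]
ft_force: [0.8, 0.4, -0.3]
grip_width: 0.0604
gripper_force: 65.2
```

Emit:
move_arm:
  targets:
    - {"claw": 50,"x": 0,"y": 0,"z": 0,"yaw": 5.4}
    - {"claw": 50,"x": 0,"y": 0,"z": 20,"yaw": 5.4}
    - {"claw": 50,"x": 0,"y": 0,"z": 35,"yaw": 5.4}
    - {"claw": 50,"x": 0,"y": 0,"z": 35,"yaw": 0}
    - {"claw": 50,"x": 0,"y": 0,"z": 35,"yaw": 0}
    - {"claw": 50,"x": 0,"y": 0,"z": 15,"yaw": 0}
    - {"claw": 50,"x": 0,"y": 0,"z": 8,"yaw": 0}
    - {"claw": 58,"x": 0,"y": 0,"z": 0,"yaw": 0}

```text
time: 18.6
tcp_pos: [0.4592, -0.3573, 0.0103]
orientation: [[-0.989, 0.145, -0.002], [0.145, 0.989, 0.002], [0.002, 0.002, -1.0]]
ft_force: [-0.6, 0.5, 0.2]
grip_width: 0.0611
gripper_force: 65.3
```

```bash
python3 - <<'E'
from h import *
s=st()
E
```

```text
t 18.6 p [ 0.4592 -0.3573  0.0103] hd 171.67 zax [-0.002   0.0023 -1.    ] w 0.0611 gf 65.29337704181671 F [-0.5598  0.4691  0.2169] T [-0.0181  0.0218  0.0033] q [ -49.8   23.9   98.2   -0.    58.  -131.4]
```

Emit:
move_arm:
  targets:
    - {"claw": 58,"x": 0,"y": 0,"z": 4,"yaw": 0}
    - {"claw": 58,"x": 0,"y": 0,"z": 4,"yaw": 0}
    - {"claw": 58,"x": 0,"y": 0,"z": 4,"yaw": 0}
    - {"claw": 58,"x": 0,"y": 0,"z": 0,"yaw": 0}
    - {"claw": 72,"x": 0,"y": 0,"z": 0,"yaw": 0}
    - {"claw": 72,"x": 0,"y": 0,"z": 0,"yaw": 0}
    - {"claw": 78,"x": 0,"y": 0,"z": 0,"yaw": 0}
    - {"claw": 80,"x": 0,"y": 0,"z": -20,"yaw": 0}

```text
time: 19.27
tcp_pos: [0.4578, -0.3557, 0.0161]
orientation: [[-0.989, 0.145, -0.005], [0.145, 0.989, 0.006], [0.006, 0.005, -1.0]]
ft_force: [-0.4, 0.1, -0.2]
grip_width: 0.0796
gripper_force: 0.0
```

Emit:
move_arm:
  targets:
    - {"claw": 76,"x": 0,"y": 0,"z": -40,"yaw": 0}
    - {"claw": 76,"x": 0,"y": 0,"z": -40,"yaw": 0}
    - {"claw": 76,"x": 0,"y": 0,"z": -40,"yaw": 0}
    - {"claw": 76,"x": 0,"y": 0,"z": -10,"yaw": 0}

```text
time: 19.6
tcp_pos: [0.4629, -0.3615, 0.1575]
orientation: [[-0.989, 0.145, 0.008], [0.145, 0.989, -0.009], [-0.009, -0.008, -1.0]]
ft_force: [0.3, -0.9, 1.5]
grip_width: 0.0759
gripper_force: 0.0
```

```bash
python3 - <<'E'
from h import *
s=st()
C={}
for n in('top','side'):
    p,d=cap(n,n+'8'); C[n]=cloud(n,d)
for n in C:
    P=C[n].reshape(-1,3)
    m=(abs(P[:,0]-.46)<.05)&(abs(P[:,1]+.36)<.05)&(P[:,2]>.03)&(P[:,2]<.06); print(n,'tray wheel2',m.sum(),P[m].mean(0),np.percentile(P[m][:,2],[5,95]))
for n,L in(('top',dict(w1=(289,290),w2=(342,293),w3=(386,280))),('side',dict(w1=(367,287),w2=(372,254),w3=(364,229)))):
    for k,(u,v) in L.items():
        P=C[n][v-30:v+30,u-30:u+30].reshape(-1,3); c=atz(n,u,v,.036)
        Q=P[(P[:,2]>.030)&(P[:,2]<.042)&(np.hypot(*(P[:,:2]-c[:2]).T)<.036)]; print(n,k,cv2.minEnclosingCircle(Q[:,:2].astype(np.float32)))
a=cv2.imread('pics/top8.png');b=cv2.imread('pics/side8.png')
cv2.imwrite('pics/g8.png',np.hstack([cv2.resize(a[165:235,280:400],(480,280),interpolation=cv2.INTER_CUBIC),np.zeros((280,0,3),np.uint8)]))
A=cv2.resize(a[170:230,280:400],(800,400)[:1]*1+(400,)if 0 else (600,300),interpolation=cv2.INTER_CUBIC)
B=cv2.resize(b[195:295,270:320],(200,400),interpolation=cv2.INTER_CUBIC)
A=cv2.copyMakeBorder(A,0,100,0,0,cv2.BORDER_CONSTANT)
cv2.imwrite('pics/g8.png',np.hstack([A,B]))
E
```

```text
t 19.6 p [ 0.4629 -0.3615  0.1575] hd 171.68 zax [ 0.0078 -0.0092 -0.9999] w 0.0759 gf 0.0 F [ 0.2506 -0.9399  1.4837] T [ 0.0085 -0.0545  0.0326] q [ -49.8   13.    93.4    0.    72.9 -131.4]
top tray wheel2 171 [ 0.4741 -0.3401  0.0398] [0.0327 0.0444]
side tray wheel2 228 [ 0.4735 -0.3522  0.0395] [0.0319 0.0452]
top w1 ((0.4436089098453522, 0.10074461996555328), 0.031209422275424004)
top w2 ((0.4371192157268524, -0.016792763024568558), 0.03086736612021923)
top w3 ((0.46494626998901367, -0.11575464904308319), 0.0311699490994215)
side w1 ((0.44652462005615234, 0.1078595295548439), 0.031249526888132095)
side w2 ((0.4399825632572174, -0.007603715173900127), 0.03160103037953377)
side w3 ((0.46886348724365234, -0.10808810591697693), 0.03063267283141613)
```

View pics/g8.png

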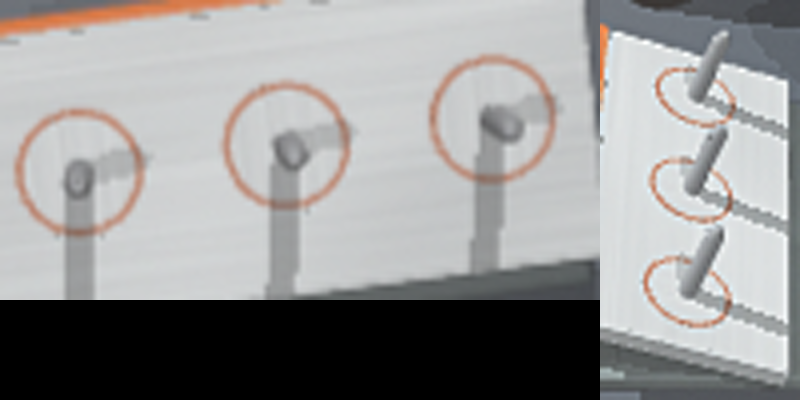

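Top crop: the circles around the spindles centre at (79.5,172), (287,145) and (493,118.5). Side crop: the circles are at (687,292), (691,189) and (696,97), and the spindle tips are at (719,230), (722,130) and (726,33). I'll triangulate these.

```bash
python3 - <<'E'
from h import *
def tri(a,b):
    o1,d1=ray('top',*a);o2,d2=ray('side',*b)
    A=np.c_[d1,-d2];k=np.linalg.lstsq(A,o2-o1,rcond=None)[0]
    p,q=o1+d1*k[0],o2+d2*k[1]; return (p+q)/2,(q-p)*1000
T=lambda u,v:(280+(u-2)/5,170+(v-2)/5)
S=lambda u,v:(270+(u-600-1.5)/4,195+(v-1.5)/4)
w=np.array([-.3391,-.0461,.9396])
for k,t,s in((1,(79.5,172),(687,292)),(2,(287,145),(691,189.5)),(3,(493,118.5),(696,97))):
    p,e=tri(T(*t),S(*s)); print('pin',k,'base',p,'gap mm',e,'seat',p+.018*w,'tip',p+.06*w)
# check tri method on white wheels & dial: rim centres at z .036
for nm,a,b in(('w1',(289,290),(367,287)),('w2',(342,293),(372,254)),('w3',(386,280),(364,229)),):
    print(nm,*tri(a,b))
# top camera: whites' rim centres by color
for n in('top','side'):
    p=cv2.cvtColor(cv2.imread(f'pics/{n}8.png'),cv2.COLOR_BGR2GRAY)
    for (u,v) in {'top':[(289,290),(342,293),(386,280)],'side':[(367,287),(372,254),(364,229)]}[n]:
        m=(p[v-18:v+18,u-18:u+18]>170).astype(np.uint8);c=cv2.findNonZero(m);
        (x,y),R=cv2.minEnclosingCircle(c);e=cv2.fitEllipse(cv2.convexHull(c));print(n,u-18+e[0][0],v-18+e[0][1],e[1],len(c))
E
```

```text
pin 1 base [0.6391 0.0877 0.0458] gap mm [ 2.4351 -0.1651  0.611 ] seat [0.633  0.0868 0.0627] tip [0.6188 0.0849 0.1022]
pin 2 base [ 0.6521 -0.007   0.0458] gap mm [ 2.68   -0.1755  0.7157] seat [ 0.646  -0.0078  0.0628] tip [ 0.6318 -0.0098  0.1022]
pin 3 base [ 0.6646 -0.1013  0.0455] gap mm [ 2.0051 -0.1285  0.567 ] seat [ 0.6585 -0.1021  0.0624] tip [ 0.6442 -0.1041  0.1019]
w1 [0.4452 0.1014 0.0181] [ 1.8232 -0.1639  0.1529]
w2 [ 0.4396 -0.0186  0.0198] [ 3.5477 -0.3117  0.3102]
w3 [ 0.4688 -0.1185  0.018 ] [ 2.3225 -0.1973  0.2757]
top 288.59642028808594 289.29297637939453 (21.23788833618164, 21.31683921813965) 249
top 341.3273181915283 292.35260581970215 (20.918821334838867, 21.288061141967773) 246
top 385.5069751739502 279.8876419067383 (20.442276000976562, 20.83458709716797) 212
side 366.9422149658203 282.3341255187988 (13.720213890075684, 19.446380615234375) 154
side 372.4887466430664 250.70367240905762 (12.22191047668457, 18.151620864868164) 131
side 367.59024238586426 233.7223777770996 (20.378938674926758, 30.898454666137695) 124
```

Seat points come out as pin1 (.633,.087,.063), pin2 (.646,-.007,.063) and pin3 (.6585,-.101,.063). The spacing is 95 mm, as the text gives. Both reds lie flat in the tray. Going to white wheel w3.

Emit:
move_arm:
  targets:
    - {"claw": 76,"x": 0,"y": 0,"z": 0,"yaw": -5.4}
    - {"claw": 76,"x": 0,"y": 0,"z": 0,"yaw": -5.4}
    - {"claw": 76,"x": 0,"y": 0,"z": 0,"yaw": -5.4}
    - {"claw": 76,"x": -5.8,"y": 34.1,"z": 0,"yaw": 0}
    - {"claw": 76,"x": -5.8,"y": 34.1,"z": 0,"yaw": 0}
    - {"claw": 76,"x": -5.8,"y": 34.1,"z": 0,"yaw": 0}
    - {"claw": 76,"x": -5.8,"y": 34.1,"z": 0,"yaw": 0}
    - {"claw": 76,"x": -5.8,"y": 34.1,"z": 0,"yaw": 0}

```text
time: 20.37
tcp_pos: [0.464, -0.1831, 0.1471]
orientation: [[-0.991, -0.136, -0.003], [-0.136, 0.991, 0.003], [0.003, 0.003, -1.0]]
ft_force: [0.5, 0.1, -0.9]
grip_width: 0.0761
gripper_force: 0.0
```

Emit:
move_arm:
  targets:
    - {"claw": 76,"x": -5.8,"y": 34.1,"z": 0,"yaw": 0}
    - {"claw": 76,"x": -5.8,"y": 34.1,"z": 0,"yaw": 0}
    - {"claw": 76,"x": 0,"y": 0,"z": 35,"yaw": 0}
    - {"claw": 76,"x": 0,"y": 0,"z": 35,"yaw": 0}
    - {"claw": 76,"x": 0,"y": 0,"z": 25,"yaw": 0}
    - {"claw": 76,"x": 0,"y": 0,"z": 0,"yaw": 0}
    - {"claw": 76,"x": 0,"y": 0,"z": 0,"yaw": 0}
    - {"claw": 76,"x": 0,"y": 0,"z": 0,"yaw": 0}

```text
time: 21.03
tcp_pos: [0.4681, -0.1167, 0.0552]
orientation: [[-0.991, -0.137, 0.0], [-0.137, 0.991, -0.0], [-0.0, -0.0, -1.0]]
ft_force: [0.5, -0.7, 0.9]
grip_width: 0.0758
gripper_force: 0.0
```

```bash
python3 - <<'E'
from h import *
s=st();go(.467,-.1148,-.010,187.8)
E
```

```text
t 21.03 p [ 0.4681 -0.1167  0.0552] hd -172.14 zax [ 0.0005 -0.0002 -1.    ] w 0.0758 gf 0.0 F [ 0.4603 -0.7168  0.8522] T [0.0104 0.0113 0.0241] q [ -28.4    6.3  113.9    0.    59.8 -126.2]
tool shift [ 0.8  2.  65.2] yaw 0.1
```

Emit:
move_arm:
  targets:
    - {"claw": 76,"x": 1,"y": 2,"z": 30,"yaw": 0}
    - {"claw": 76,"x": 0,"y": 0,"z": 20,"yaw": 0}
    - {"claw": 76,"x": 0,"y": 0,"z": 11,"yaw": 0}
    - {"claw": 76,"x": 0,"y": 0,"z": 3,"yaw": 0}
    - {"claw": 76,"x": 0,"y": 0,"z": 0,"yaw": 0}
    - {"claw": 50,"x": 0,"y": 0,"z": 0,"yaw": 0}
    - {"claw": 50,"x": 0,"y": 0,"z": 0,"yaw": 0}
    - {"claw": 50,"x": 0,"y": 0,"z": 0,"yaw": 0}
  newtons: 25

```text
time: 21.7
tcp_pos: [0.468, -0.1154, -0.0077]
orientation: [[-0.991, -0.137, 0.003], [-0.137, 0.991, -0.002], [-0.003, -0.002, -1.0]]
ft_force: [0.1, -0.8, 5.4]
grip_width: 0.06
gripper_force: 28.2
```

Emit:
move_arm:
  targets:
    - {"claw": 50,"x": 0,"y": 0,"z": 0,"yaw": 0}
    - {"claw": 50,"x": 0,"y": 0,"z": -15,"yaw": 0}
    - {"claw": 50,"x": 0,"y": 0,"z": -30,"yaw": 0}
    - {"claw": 50,"x": 0,"y": 0,"z": -35,"yaw": 0}
    - {"claw": 50,"x": 0,"y": 0,"z": -10,"yaw": 0}
    - {"claw": 50,"x": 0,"y": 0,"z": 0,"yaw": 0}
    - {"claw": 50,"x": 0,"y": 0,"z": 0,"yaw": 0}

```text
time: 22.28
tcp_pos: [0.4664, -0.1145, 0.0805]
orientation: [[-0.991, -0.137, 0.001], [-0.137, 0.991, -0.0], [-0.0, -0.0, -1.0]]
ft_force: [-0.5, -0.3, -2.0]
grip_width: 0.0597
gripper_force: 28.0
```

```bash
python3 - <<'E'
from h import *
s=st();go(.611,-.107,.04,187.8)
t=s['tcp_pos']
for n in('top','side'):
    p,d=cap(n,n+'9');P=cloud(n,d).reshape(-1,3);c=t+np.array([0,0,.028])
    m=(np.hypot(*(P-c)[:,:2].T)<.04)&(abs(P[:,2]-c[2]-.018)<.006);print(n,m.sum(),(P[m]-c).mean(0) if m.sum() else '')
E
```

```text
t 22.28 p [ 0.4664 -0.1145  0.0805] hd -172.13 zax [ 0.0005 -0.0003 -1.    ] w 0.0597 gf 27.97692503707367 F [-0.5175 -0.3061 -2.0382] T [ 0.0004  0.0058 -0.0285] q [ -28.2    3.6  113.4    0.    62.9 -126.1]
tool shift [-144.2  -12.4   40.6] yaw 0.1
top 63 [-0.026   0.0086  0.0152]
side 103 [0.0056 0.0097 0.0154]
```

```bash
python3 - <<'E'
from h import *
s=r.sense();t=s['tcp_pos'];o=[]
for n in('top','side'):
    u,v=map(int,proj(n,t+np.array([0,0,.028])));print(n,u,v)
    p=cv2.imread(f'pics/{n}9.png');o.append(cv2.resize(p[v-40:v+40,u-40:u+40],(400,400),interpolation=cv2.INTER_CUBIC))
cv2.imwrite('pics/g9.png',np.hstack(o))
E
```

```text
top 388 276
side 367 205
```

View pics/g9.png

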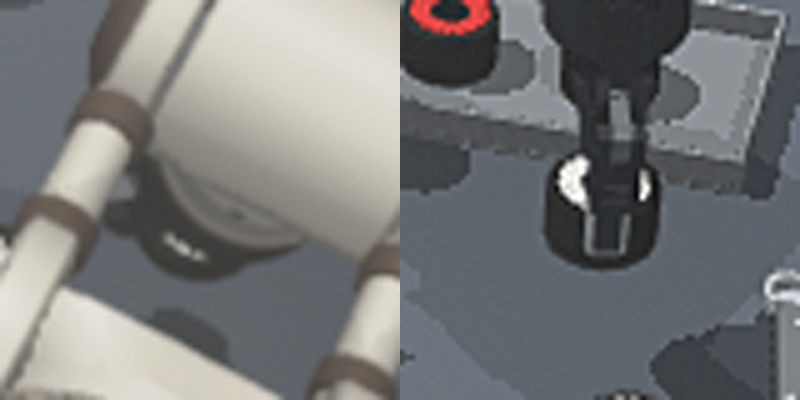

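The wheel is held flat and close to centred: the wheel is at crop x≈602, the finger at ≈608. To match the 20° lean I'll press its +x edge on the bare lower part of the plate so that it pivots in the pads.

Emit:
move_arm:
  targets:
    - {"claw": 50,"x": -34,"y": -3,"z": 0,"yaw": 0}
    - {"claw": 50,"x": -34,"y": -3,"z": 0,"yaw": 0}
    - {"claw": 50,"x": -34,"y": -3,"z": 0,"yaw": 0}
    - {"claw": 50,"x": -34,"y": -3,"z": 0,"yaw": 0}
    - {"claw": 50,"x": 0,"y": 0,"z": 20,"yaw": 0}
    - {"claw": 50,"x": 0,"y": 0,"z": 20,"yaw": 0}
    - {"claw": 50,"x": 0,"y": 0,"z": 5,"yaw": 0}
    - {"claw": 50,"x": 0,"y": 0,"z": 2,"yaw": 0}

```text
time: 23.05
tcp_pos: [0.5998, -0.1065, 0.0296]
orientation: [[-0.991, -0.137, -0.007], [-0.137, 0.991, 0.003], [0.007, 0.004, -1.0]]
ft_force: [-0.3, -0.4, -1.4]
grip_width: 0.0599
gripper_force: 28.0
```

Emit:
move_arm:
  targets:
    - {"claw": 50,"x": 0,"y": 0,"z": 2,"yaw": 0}
    - {"claw": 50,"x": 0,"y": 0,"z": 2,"yaw": 0}
    - {"claw": 50,"x": 0,"y": 0,"z": 2,"yaw": 0}
    - {"claw": 50,"x": 0,"y": 0,"z": 0,"yaw": 0}

```text
time: 23.38
tcp_pos: [0.6033, -0.108, 0.0292]
orientation: [[-0.991, -0.137, 0.001], [-0.137, 0.991, -0.0], [-0.001, -0.001, -1.0]]
ft_force: [-2.8, -0.0, 4.3]
grip_width: 0.0597
gripper_force: 28.6
```

Emit:
move_arm:
  targets:
    - {"claw": 50,"x": 0,"y": 0,"z": 2,"yaw": 0}
    - {"claw": 50,"x": 0,"y": 0,"z": 2,"yaw": 0}
    - {"claw": 50,"x": 0,"y": 0,"z": 0,"yaw": 0}

```text
time: 23.63
tcp_pos: [0.6028, -0.1081, 0.0265]
orientation: [[-0.991, -0.137, -0.001], [-0.137, 0.991, -0.001], [0.001, -0.0, -1.0]]
ft_force: [-9.9, 2.4, 14.2]
grip_width: 0.0603
gripper_force: 30.3
```

```bash
python3 - <<'E'
from h import *
s=st()
E
```

```text
t 23.63 p [ 0.6028 -0.1081  0.0265] hd -172.1 zax [-0.0006 -0.0005 -1.    ] w 0.0603 gf 30.28893536858959 F [-9.8939  2.4477 14.2252] T [0.4149 1.3611 0.124 ] q [ -21.4   26.2   92.9   -0.    61.  -119.3]
```

Emit:
move_arm:
  targets:
    - {"claw": 50,"x": 0,"y": 0,"z": 2,"yaw": 0}
    - {"claw": 50,"x": 0,"y": 0,"z": 2,"yaw": 0}
    - {"claw": 50,"x": 0,"y": 0,"z": 0,"yaw": 0}

```text
time: 23.88
tcp_pos: [0.6023, -0.1081, 0.0224]
orientation: [[-0.991, -0.137, -0.001], [-0.137, 0.991, -0.001], [0.002, -0.0, -1.0]]
ft_force: [-11.0, 1.2, 16.2]
grip_width: 0.0601
gripper_force: 31.1
```

Emit:
move_arm:
  targets:
    - {"claw": 50,"x": 0,"y": 0,"z": 2,"yaw": 0}
    - {"claw": 50,"x": 0,"y": 0,"z": 1,"yaw": 0}
    - {"claw": 50,"x": 0,"y": 0,"z": 0,"yaw": 0}

```text
time: 24.13
tcp_pos: [0.6021, -0.1081, 0.0192]
orientation: [[-0.99, -0.138, -0.002], [-0.138, 0.99, -0.001], [0.002, -0.0, -1.0]]
ft_force: [-11.2, 1.0, 15.2]
grip_width: 0.0601
gripper_force: 31.4
```

```bash
python3 - <<'E'
from h import *
s=st()
E
```

```text
t 24.13 p [ 0.6021 -0.1081  0.0192] hd -172.09 zax [-0.0021 -0.0005 -1.    ] w 0.0601 gf 31.420405560638756 F [-11.2001   1.0312  15.228 ] T [0.3077 1.6653 0.0764] q [ -21.4   26.8   93.    -0.1   60.3 -119.3]
```

Emit:
move_arm:
  targets:
    - {"claw": 50,"x": 0,"y": 0,"z": 1,"yaw": 0}
    - {"claw": 50,"x": 0,"y": 0,"z": 0,"yaw": 0}
    - {"claw": 50,"x": 5,"y": 0,"z": -14,"yaw": 0}
    - {"claw": 50,"x": 0,"y": 0,"z": -30,"yaw": 0}
    - {"claw": 50,"x": 0,"y": 0,"z": -36,"yaw": 0}
    - {"claw": 50,"x": 0,"y": 0,"z": 0,"yaw": 0}
    - {"claw": 50,"x": 0,"y": 0,"z": 0,"yaw": 0}
    - {"claw": 50,"x": 0,"y": 0,"z": 0,"yaw": 0}

```text
time: 24.8
tcp_pos: [0.5978, -0.1085, 0.0958]
orientation: [[-0.991, -0.137, 0.001], [-0.137, 0.991, -0.0], [-0.001, -0.0, -1.0]]
ft_force: [0.1, 0.6, -2.2]
grip_width: 0.0597
gripper_force: 29.6
```

```bash
python3 - <<'E'
from h import *
s=st();t=s['tcp_pos'];R=np.array(s['orientation'])
p,d=cap('side','side10');cap('top','top10')
u,v=map(int,proj('side',t+np.array([0,0,.028])));print(u,v)
o=cv2.resize(p[v-40:v+40,u-40:u+40,::-1],(600,600),interpolation=cv2.INTER_CUBIC);cv2.imwrite('pics/g10.png',o)
# white face points -> plane
P=cloud('side',d)[v-25:v+25,u-25:u+25];c=p[v-25:v+25,u-25:u+25]
m=(c.min(-1)>150);Q=P[m];print(m.sum(),Q.mean(0)-t)
go(.6585-.0034-.0012-.0222,-.101-.003,.0360+.061,187.8)
E
```

```text
t 24.8 p [ 0.5978 -0.1085  0.0958] hd -172.13 zax [ 0.0006 -0.0003 -1.    ] w 0.0597 gf 29.644003289868124 F [ 0.0699  0.5649 -2.2366] T [ 0.087  -0.0075  0.0143] q [ -21.7   20.2   92.1   -0.    67.8 -119.5]
318 197
260 [ 0.0281 -0.0244 -0.039 ]
tool shift [-35.2  -0.8  -3. ] yaw 0.1
```

View pics/g10.png

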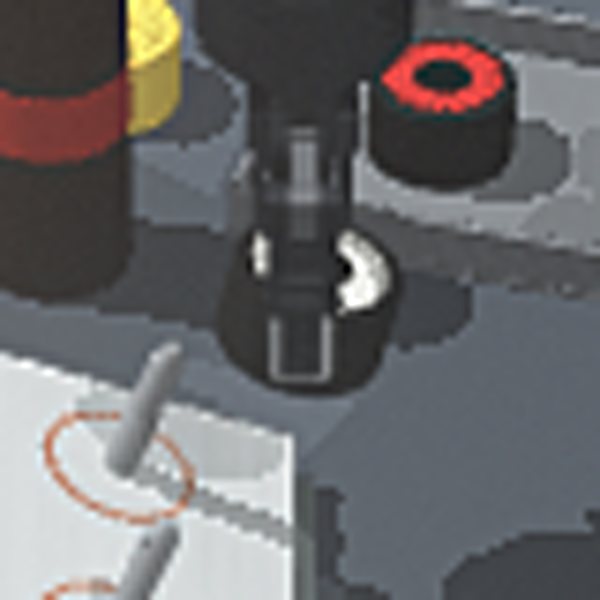

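The wheel now leans about 20° towards -x in the side crop, spanning (217–400, 230–397). I'll fit its offset in the hand from that silhouette.

```bash
python3 - <<'E'
from h import *
from scipy.optimize import least_squares
s=r.sense();t=s['tcp_pos']
u0=np.array([np.cos(np.radians(7.8)),np.sin(np.radians(7.8)),0]);yv=np.array([-u0[1],u0[0],0])
def ext(a,b,tilt):
    n=-np.sin(tilt)*u0+np.cos(tilt)*np.array([0,0,1.]);e=np.cos(tilt)*u0+np.sin(tilt)*np.array([0,0,1.])
    c=t+a*u0+np.array([0,0,b]);th=np.linspace(0,6.28,60)
    Q=np.array([proj('side',c+h*n+.031*(np.cos(k)*e+np.sin(k)*yv)) for h in(-.018,.018) for k in th])
    return np.array([Q[:,0].min(),Q[:,0].max(),Q[:,1].max()])
f=lambda v:278+(v-3.25)/7.5
g=lambda v:157+(v-3.25)/7.5
m=np.array([f(216),f(401),g(398)])
for tilt in(0,10,20,25):
    q=least_squares(lambda p:ext(p[0],p[1],np.radians(tilt))-m,[0,.028],diff_step=1e-3,x_scale=.01);print(tilt,q.x,q.fun)
# sanity: sideways cam bias check using flat picture g9: wheel 545..660, bottom 268 at scale 5 origin (327,165)
E
```

```text
0 [0.0009 0.031 ] [ 0.6516 -0.652  -0.0224]
10 [0.0009 0.0312] [-0.3065  0.3035  0.0113]Traceback (most recent call last):
  File "<stdin>", line 14, in <module>
    return func(*args, **kwargs)
    vector_fun = VectorFunction(
        fun_wrapped,
    ...<6 lines>...
        workers=workers
    )
    self._update_fun()
    ~~~~~~~~~~~~~~~~^^
    self.f = self.fun_wrapped(xp_copy(self.x))
             ~~~~~~~~~~~~~~~~^^^^^^^^^^^^^^^^^
    return np.atleast_1d(self.fun(x))
                         ~~~~~~~~^^^
    return self.f(x, *self.args, **self.kwargs)
           ~~~~~~^^^^^^^^^^^^^^^^^^^^^^^^^^^^^^
  File "<stdin>", line 14, in <lambda>
  File "<stdin>", line 8, in ext
  File "h.py", line 22, in proj
    c=r.calibration(n);K=np.array(c['intrinsics']);T=np.linalg.inv(np.array(c['cam_to_world']))
ValueError: time passes only in moves, steps and waits
```

In-hand offset is about 0 to 1 mm, with the wheel centre at about z_rep + 29 mm. Moving to the spindle tip, then down along the axis while watching the force.

Emit:
move_arm:
  targets:
    - {"claw": 50,"x": 0,"y": 0,"z": -6,"yaw": 0}
    - {"claw": 50,"x": -19,"y": -0.5,"z": 0,"yaw": 0}
    - {"claw": 50,"x": -18.5,"y": 0,"z": 0,"yaw": 0}
    - {"claw": 50,"x": 0,"y": 0,"z": 3,"yaw": 0}
    - {"claw": 50,"x": 0,"y": 0,"z": 0,"yaw": 0}
    - {"claw": 50,"x": -3.4,"y": 0,"z": 9.4,"yaw": 0}
    - {"claw": 50,"x": -3.4,"y": 0,"z": 9.4,"yaw": 0}
    - {"claw": 50,"x": 0,"y": 0,"z": 0,"yaw": 0}

```text
time: 25.57
tcp_pos: [0.6422, -0.1029, 0.0777]
orientation: [[-0.991, -0.137, 0.001], [-0.137, 0.991, 0.0], [-0.001, 0.0, -1.0]]
ft_force: [4.4, -0.3, -1.8]
grip_width: 0.0598
gripper_force: 29.5
```

```bash
python3 - <<'E'
from h import *
s=st();go(.658,-.101,.0345,187.8)
E
```

```text
t 25.57 p [ 0.6422 -0.1029  0.0777] hd -172.15 zax [ 0.0011  0.0002 -1.    ] w 0.0598 gf 29.527640562155284 F [ 4.414  -0.2641 -1.7697] T [-0.0699 -0.7415 -0.0647] q [ -19.7   27.1   85.     0.    67.8 -117.6]
tool shift [-15.9  -0.3  43.3] yaw 0.0
```

Emit:
move_arm:
  targets:
    - {"claw": 50,"x": -2,"y": 0,"z": 0,"yaw": 0}
    - {"claw": 50,"x": -3.4,"y": 0,"z": 9.4,"yaw": 0}
    - {"claw": 50,"x": -3.4,"y": 0,"z": 9.4,"yaw": 0}
    - {"claw": 50,"x": 0,"y": 0,"z": 0,"yaw": 0}

```text
time: 25.9
tcp_pos: [0.6496, -0.1011, 0.0579]
orientation: [[-0.991, -0.137, -0.003], [-0.137, 0.991, 0.001], [0.003, 0.002, -1.0]]
ft_force: [1.2, -0.2, -1.9]
grip_width: 0.0597
gripper_force: 29.6
```

Emit:
move_arm:
  targets:
    - {"claw": 50,"x": -3.4,"y": 0,"z": 9.4,"yaw": 0}
    - {"claw": 50,"x": -2.4,"y": 0,"z": 7,"yaw": 0}
    - {"claw": 50,"x": 0,"y": 0,"z": 0,"yaw": 0}

```text
time: 26.15
tcp_pos: [0.6554, -0.1004, 0.0422]
orientation: [[-0.991, -0.137, -0.003], [-0.137, 0.991, 0.001], [0.002, 0.001, -1.0]]
ft_force: [0.3, 0.1, -1.2]
grip_width: 0.06
gripper_force: 29.7
```

```bash
python3 - <<'E'
from h import *
s=st();go(.658,-.101,.0345,187.8)
E
```

```text
t 26.15 p [ 0.6554 -0.1004  0.0422] hd -172.12 zax [-0.0026  0.001  -1.    ] w 0.06 gf 29.650801895186305 F [ 0.3226  0.1123 -1.2144] T [ 0.0255 -0.0557 -0.0285] q [ -19.1   31.5   83.2    0.    65.4 -117. ]
tool shift [-2.5 -1.   7.7] yaw 0.1
```

Emit:
move_arm:
  targets:
    - {"claw": 50,"x": -1,"y": 0,"z": 3,"yaw": 0}
    - {"claw": 50,"x": -1,"y": 0,"z": 3,"yaw": 0}
    - {"claw": 50,"x": -0.5,"y": 0,"z": 2,"yaw": 0}
    - {"claw": 50,"x": 0,"y": 0,"z": 0,"yaw": 0}

```text
time: 26.48
tcp_pos: [0.6579, -0.1007, 0.038]
orientation: [[-0.991, -0.137, -0.003], [-0.137, 0.991, -0.0], [0.003, 0.0, -1.0]]
ft_force: [-7.9, 0.6, 7.5]
grip_width: 0.0598
gripper_force: 30.8
```

Emit:
move_arm:
  targets:
    - {"claw": 76,"x": 0,"y": 0,"z": 0,"yaw": 0}
    - {"claw": 76,"x": 0,"y": 0,"z": 0,"yaw": 0}
    - {"claw": 76,"x": 0,"y": 0,"z": 0,"yaw": 0}
    - {"claw": 76,"x": 0,"y": 0,"z": -30,"yaw": 0}
    - {"claw": 76,"x": 0,"y": 0,"z": -40,"yaw": 0}
    - {"claw": 76,"x": 0,"y": 0,"z": -40,"yaw": 0}
    - {"claw": 76,"x": 0,"y": 0,"z": 0,"yaw": 0}
    - {"claw": 76,"x": 0,"y": 0,"z": 0,"yaw": 0}

```text
time: 27.15
tcp_pos: [0.6613, -0.1013, 0.1509]
orientation: [[-0.991, -0.137, 0.008], [-0.137, 0.991, -0.003], [-0.007, -0.004, -1.0]]
ft_force: [0.4, -0.5, -1.2]
grip_width: 0.0756
gripper_force: 0.0
```

```bash
cat >> h.py <<'E'
W=np.array([-.3391,-.0461,.9396]);SEAT={1:(.633,.0875,.0630),2:(.646,-.007,.0630),3:(.6585,-.101,.0630)}
def seated(n,d,k):
    P=cloud(n,d).reshape(-1,3);s=np.array(SEAT[k]);h=(P-s)@W;rad=np.linalg.norm((P-s)-h[:,None]*W,axis=1)
    m=(rad<.036)&(rad>.012)&(h>.005)&(h<.04); 
    if m.sum()>5: print('seat',k,n,m.sum(),'face h',np.percentile(h[m],[20,50,80]))
def whites(n,d,p,L):
    C=cloud(n,d)
    for k,(u,v) in L.items():
        Q=C[v-30:v+30,u-30:u+30].reshape(-1,3);c=atz(n,u,v,.036)
        Q=Q[(Q[:,2]>.030)&(Q[:,2]<.042)&(np.hypot(*(Q[:,:2]-c[:2]).T)<.036)]
        if len(Q)>20: print(n,k,cv2.minEnclosingCircle(Q[:,:2].astype(np.float32)),len(Q))
LT=dict(w1=(289,290),w2=(342,293));LS=dict(w1=(367,287),w2=(372,254))
E
python3 - <<'E'
from h import *
s=st()
for n,L in(('top',LT),('side',LS)):
    p,d=cap(n,n+'11');seated(n,d,3);whites(n,d,p,L)
go(.439,-.0145,.09,187.8)
E
```

```text
t 27.15 p [ 0.6613 -0.1013  0.1509] hd -172.12 zax [ 0.0076 -0.0026 -1.    ] w 0.0756 gf 0.0 F [ 0.3526 -0.549  -1.2376] T [-0.0027  0.0333  0.0045] q [ -19.    25.1   79.     0.    75.5 -116.9]
top w1 ((0.44364622235298157, 0.100835420191288), 0.03110712394118309) 501
seat 3 side 272 face h [0.0137 0.0191 0.0212]
side w1 ((0.4466850757598877, 0.10774713009595871), 0.031234707683324814) 302
side w2 ((0.4405632019042969, -0.008006221614778042), 0.03208080306649208) 268
tool shift [205.5 115.1  56.1] yaw 0.1
```

White w3 seated on pin3: its face is 19–21 mm above the seat point, against 18 nominal. Next is w2 to pin2.

Emit:
move_arm:
  targets:
    - {"claw": 76,"x": 34.2,"y": 19.2,"z": 0,"yaw": 0}
    - {"claw": 76,"x": 34.2,"y": 19.2,"z": 0,"yaw": 0}
    - {"claw": 76,"x": 34.2,"y": 19.2,"z": 0,"yaw": 0}
    - {"claw": 76,"x": 34.2,"y": 19.2,"z": 0,"yaw": 0}
    - {"claw": 76,"x": 34.2,"y": 19.2,"z": 0,"yaw": 0}
    - {"claw": 76,"x": 34.2,"y": 19.2,"z": 20,"yaw": 0}
    - {"claw": 76,"x": 0,"y": 0,"z": 35,"yaw": 0}
    - {"claw": 76,"x": 0,"y": 0,"z": 35,"yaw": 0}

```text
time: 27.92
tcp_pos: [0.4399, -0.0143, 0.0567]
orientation: [[-0.99, -0.138, 0.002], [-0.138, 0.99, -0.001], [-0.002, -0.001, -1.0]]
ft_force: [0.9, 0.1, -0.6]
grip_width: 0.0757
gripper_force: 0.0
```

Emit:
move_arm:
  targets:
    - {"claw": 76,"x": 0,"y": 0,"z": 0,"yaw": 0}
    - {"claw": 76,"x": 0,"y": 0,"z": 0,"yaw": 0}
    - {"claw": 76,"x": 0,"y": 0,"z": 0,"yaw": 0}

```text
time: 28.17
tcp_pos: [0.4423, -0.0155, 0.0584]
orientation: [[-0.991, -0.137, 0.0], [-0.137, 0.991, -0.0], [-0.0, -0.0, -1.0]]
ft_force: [0.9, 0.3, 0.4]
grip_width: 0.0759
gripper_force: 0.0
```

```bash
python3 - <<'E'
from h import *
s=st();go(.439,-.0145,-.009,187.8)
E
```

```text
t 28.17 p [ 0.4423 -0.0155  0.0584] hd -172.13 zax [ 0.0001 -0.     -1.    ] w 0.0759 gf 0.0 F [0.9254 0.2543 0.3667] T [-0.0186 -0.0064 -0.    ] q [ -17.7    0.1  120.     0.    59.9 -115.6]
tool shift [ 3.1  1.5 67.4] yaw 0.1
```

Emit:
move_arm:
  targets:
    - {"claw": 76,"x": 3,"y": 1.5,"z": 30,"yaw": 0}
    - {"claw": 76,"x": 0,"y": 0,"z": 22,"yaw": 0}
    - {"claw": 76,"x": 0,"y": 0,"z": 11,"yaw": 0}
    - {"claw": 76,"x": 0,"y": 0,"z": 3,"yaw": 0}
    - {"claw": 76,"x": 0,"y": 0,"z": 0,"yaw": 0}
    - {"claw": 50,"x": 0,"y": 0,"z": 0,"yaw": 0}
    - {"claw": 50,"x": 0,"y": 0,"z": 0,"yaw": 0}
    - {"claw": 50,"x": 0,"y": 0,"z": 0,"yaw": 0}
  newtons: 25

```text
time: 28.83
tcp_pos: [0.4405, -0.0149, -0.0062]
orientation: [[-0.991, -0.137, 0.004], [-0.137, 0.991, -0.001], [-0.003, -0.002, -1.0]]
ft_force: [-1.8, -0.6, 6.5]
grip_width: 0.0619
gripper_force: 26.8
```

Emit:
move_arm:
  targets:
    - {"claw": 50,"x": 0,"y": 0,"z": 0,"yaw": 0}
    - {"claw": 50,"x": 0,"y": 0,"z": -15,"yaw": 0}
    - {"claw": 50,"x": 0,"y": 0,"z": -30,"yaw": 0}
    - {"claw": 50,"x": 0,"y": 0,"z": -35,"yaw": 0}
    - {"claw": 50,"x": 0,"y": 0,"z": -10,"yaw": 0}
    - {"claw": 50,"x": 0,"y": 0,"z": 0,"yaw": 0}

```text
time: 29.33
tcp_pos: [0.442, -0.0152, 0.0859]
orientation: [[-0.991, -0.137, 0.009], [-0.137, 0.991, -0.003], [-0.009, -0.004, -1.0]]
ft_force: [0.7, -0.0, -1.4]
grip_width: 0.062
gripper_force: 28.1
```

Emit:
move_arm:
  targets:
    - {"claw": 50,"x": -37.5,"y": -5,"z": 0,"yaw": 0}
    - {"claw": 50,"x": -37.5,"y": -5,"z": 0,"yaw": 0}
    - {"claw": 50,"x": -37.5,"y": -5,"z": 0,"yaw": 0}
    - {"claw": 50,"x": -37.5,"y": -5,"z": 0,"yaw": 0}
    - {"claw": 50,"x": 0,"y": 0,"z": 20,"yaw": 0}
    - {"claw": 50,"x": 0,"y": 0,"z": 20,"yaw": 0}
    - {"claw": 50,"x": 0,"y": 0,"z": 0,"yaw": 0}
    - {"claw": 50,"x": 0,"y": 0,"z": 0,"yaw": 0}

```text
time: 30.0
tcp_pos: [0.5874, -0.0129, 0.039]
orientation: [[-0.991, -0.137, -0.006], [-0.137, 0.991, 0.001], [0.005, 0.002, -1.0]]
ft_force: [-0.5, -0.5, -0.7]
grip_width: 0.0619
gripper_force: 28.1
```

```bash
python3 - <<'E'
from h import *
s=st();go(.5905,-.014,.018,187.8)
E
```

```text
t 30.0 p [ 0.5874 -0.0129  0.039 ] hd -172.13 zax [-0.0057  0.0013 -1.    ] w 0.0619 gf 28.05050305556506 F [-0.4667 -0.5076 -0.6519] T [-0.0145 -0.0467 -0.006 ] q [ -13.    22.2   96.7    0.    61.5 -110.9]
tool shift [-3.1 -1.6 20.9] yaw 0.1
```

Emit:
move_arm:
  targets:
    - {"claw": 50,"x": 0,"y": 0,"z": 6,"yaw": 0}
    - {"claw": 50,"x": 0,"y": 0,"z": 4,"yaw": 0}
    - {"claw": 50,"x": 0,"y": 0,"z": 2,"yaw": 0}
    - {"claw": 50,"x": 0,"y": 0,"z": 2,"yaw": 0}
    - {"claw": 50,"x": 0,"y": 0,"z": 2,"yaw": 0}
    - {"claw": 50,"x": 0,"y": 0,"z": 0,"yaw": 0}

```text
time: 30.5
tcp_pos: [0.5888, -0.014, 0.0272]
orientation: [[-0.991, -0.137, -0.003], [-0.137, 0.991, -0.001], [0.003, -0.001, -1.0]]
ft_force: [-9.8, -1.7, 12.2]
grip_width: 0.0617
gripper_force: 29.3
```

Emit:
move_arm:
  targets:
    - {"claw": 50,"x": 0,"y": 0,"z": 2,"yaw": 0}
    - {"claw": 50,"x": 0,"y": 0,"z": 2,"yaw": 0}
    - {"claw": 50,"x": 0,"y": 0,"z": 2,"yaw": 0}
    - {"claw": 50,"x": 0,"y": 0,"z": 0,"yaw": 0}

```text
time: 30.83
tcp_pos: [0.588, -0.0143, 0.0209]
orientation: [[-0.991, -0.137, -0.004], [-0.137, 0.991, -0.001], [0.004, -0.001, -1.0]]
ft_force: [-11.0, -2.3, 11.2]
grip_width: 0.062
gripper_force: 30.9
```

```bash
python3 - <<'E'
from h import *
s=st()
E
```

```text
t 30.83 p [ 0.588  -0.0143  0.0209] hd -172.11 zax [-0.0043 -0.0012 -1.    ] w 0.062 gf 30.907596917822957 F [-11.0373  -2.2968  11.1873] T [-0.4639  1.6036 -0.0991] q [ -13.1   23.8   97.    -0.1   59.5 -110.9]
```

Emit:
move_arm:
  targets:
    - {"claw": 50,"x": 0,"y": 0,"z": 2,"yaw": 0}
    - {"claw": 50,"x": 0,"y": 0,"z": 0,"yaw": 0}
    - {"claw": 50,"x": 5,"y": 0,"z": -14,"yaw": 0}
    - {"claw": 50,"x": 0,"y": 0,"z": -30,"yaw": 0}
    - {"claw": 50,"x": 0,"y": 0,"z": -40,"yaw": 0}
    - {"claw": 50,"x": 0,"y": 0,"z": 0,"yaw": 0}
    - {"claw": 50,"x": 0,"y": 0,"z": 0,"yaw": 0}
    - {"claw": 50,"x": 0,"y": 0,"z": 0,"yaw": 0}

```text
time: 31.5
tcp_pos: [0.5847, -0.0141, 0.1017]
orientation: [[-0.991, -0.137, 0.0], [-0.137, 0.991, -0.0], [-0.0, -0.0, -1.0]]
ft_force: [0.6, -0.1, -2.8]
grip_width: 0.0619
gripper_force: 30.3
```

```bash
python3 - <<'E'
from h import *
s=st();t=s['tcp_pos']
p,d=cap('side','side12')
u,v=map(int,proj('side',t+np.array([0,0,.028])));print(u,v)
g=cv2.cvtColor(p[v-40:v+40,u-40:u+40],cv2.COLOR_RGB2GRAY);cv2.imwrite('pics/g12.png',cv2.resize(p[v-40:v+40,u-40:u+40,::-1],(600,600),interpolation=cv2.INTER_CUBIC))
go(.6235,-.0095,.1,187.8)
E
```

```text
t 31.5 p [ 0.5847 -0.0141  0.1017] hd -172.13 zax [ 0.0004 -0.0001 -1.    ] w 0.0619 gf 30.331309265457094 F [ 0.5726 -0.1243 -2.8418] T [-0.0126  0.0049 -0.0018] q [ -13.2   16.7   95.7    0.    67.6 -111.1]
318 218
tool shift [-39.8  -1.    0.5] yaw 0.1
```

View pics/g12.png

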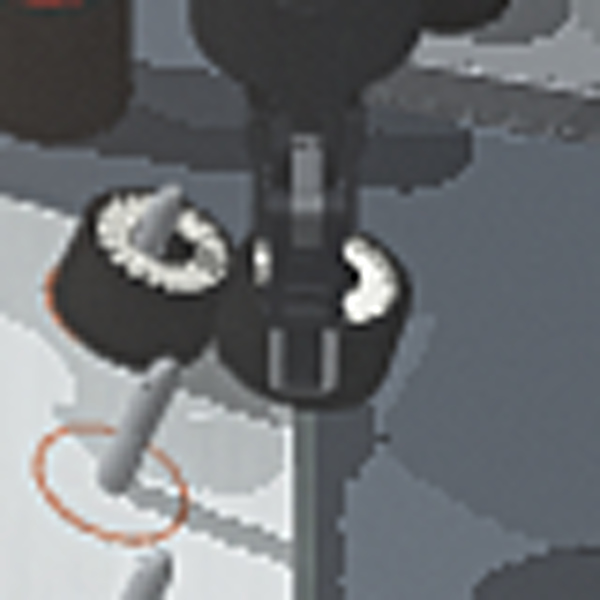

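w3 sits squarely on pin3, and w2 in the hand is tilted the same way, spanning (217–410). Inserting it on pin2.

Emit:
move_arm:
  targets:
    - {"claw": 50,"x": 0,"y": 0,"z": -5,"yaw": 0}
    - {"claw": 50,"x": -21,"y": -1,"z": 0,"yaw": 0}
    - {"claw": 50,"x": -21,"y": 0,"z": 0,"yaw": 0}
    - {"claw": 50,"x": 0,"y": 0,"z": 5,"yaw": 0}
    - {"claw": 50,"x": 0,"y": 0,"z": 0,"yaw": 0}
    - {"claw": 50,"x": -3.4,"y": 0,"z": 9.4,"yaw": 0}
    - {"claw": 50,"x": -3.4,"y": 0,"z": 9.4,"yaw": 0}
    - {"claw": 50,"x": 0,"y": 0,"z": 0,"yaw": 0}

```text
time: 32.22
tcp_pos: [0.6312, -0.008, 0.0795]
orientation: [[-0.991, -0.137, -0.005], [-0.137, 0.991, 0.001], [0.005, 0.002, -1.0]]
ft_force: [-0.1, 0.4, -1.3]
grip_width: 0.0619
gripper_force: 30.3
```

```bash
python3 - <<'E'
from h import *
s=st();go(.6458,-.0066,.0355,187.8)
E
```

```text
t 32.22 p [ 0.6312 -0.008   0.0795] hd -172.13 zax [-0.0051  0.0011 -1.    ] w 0.0619 gf 30.32022007741034 F [-0.1149  0.3749 -1.2821] T [ 0.0153 -0.0056  0.0027] q [ -11.7   24.7   88.1    0.    67.5 -109.5]
tool shift [-14.9  -0.7  43.9] yaw 0.1
```

Emit:
move_arm:
  targets:
    - {"claw": 50,"x": -3.4,"y": 0,"z": 9.4,"yaw": 0}
    - {"claw": 50,"x": -3.4,"y": 0,"z": 9.4,"yaw": 0}
    - {"claw": 50,"x": 0,"y": 0,"z": 0,"yaw": 0}

```text
time: 32.47
tcp_pos: [0.6388, -0.0072, 0.0614]
orientation: [[-0.991, -0.137, -0.004], [-0.137, 0.991, 0.001], [0.003, 0.001, -1.0]]
ft_force: [-0.8, 0.3, -2.0]
grip_width: 0.062
gripper_force: 30.3
```

Emit:
move_arm:
  targets:
    - {"claw": 50,"x": -3.4,"y": 0,"z": 9.4,"yaw": 0}
    - {"claw": 50,"x": -3,"y": 0,"z": 8,"yaw": 0}
    - {"claw": 50,"x": 0,"y": 0,"z": 0,"yaw": 0}

```text
time: 32.72
tcp_pos: [0.6455, -0.0063, 0.0444]
orientation: [[-0.991, -0.137, -0.003], [-0.137, 0.991, 0.001], [0.003, 0.001, -1.0]]
ft_force: [-0.5, -0.1, -2.1]
grip_width: 0.062
gripper_force: 30.3
```

Emit:
move_arm:
  targets:
    - {"claw": 50,"x": -1,"y": 0,"z": 3,"yaw": 0}
    - {"claw": 50,"x": -1,"y": 0,"z": 3,"yaw": 0}
    - {"claw": 50,"x": 0,"y": 0,"z": 1.5,"yaw": 0}
    - {"claw": 50,"x": 0,"y": 0,"z": 0,"yaw": 0}

```text
time: 33.05
tcp_pos: [0.6477, -0.0066, 0.0402]
orientation: [[-0.991, -0.137, -0.002], [-0.137, 0.991, -0.0], [0.002, -0.0, -1.0]]
ft_force: [-7.3, 0.4, 8.4]
grip_width: 0.0621
gripper_force: 31.0
```

```bash
python3 - <<'E'
from h import *
s=st()
E
```

```text
t 33.05 p [ 0.6477 -0.0066  0.0402] hd -172.12 zax [-0.0021 -0.0005 -1.    ] w 0.0621 gf 31.03804826270789 F [-7.2875  0.425   8.3587] T [-0.045   1.0238 -0.0525] q [ -11.2   29.7   86.2   -0.1   64.3 -109.1]
```

Contact with the plate at the expected height. Releasing, then checking.

Emit:
move_arm:
  targets:
    - {"claw": 76,"x": 0,"y": 0,"z": 0,"yaw": 0}
    - {"claw": 76,"x": 0,"y": 0,"z": 0,"yaw": 0}
    - {"claw": 76,"x": 0,"y": 0,"z": 0,"yaw": 0}
    - {"claw": 76,"x": 0,"y": 0,"z": -30,"yaw": 0}
    - {"claw": 76,"x": 0,"y": 0,"z": -40,"yaw": 0}
    - {"claw": 76,"x": 0,"y": 0,"z": -40,"yaw": 0}
    - {"claw": 76,"x": 0,"y": 0,"z": 0,"yaw": 0}
    - {"claw": 76,"x": 0,"y": 0,"z": 0,"yaw": 0}

```text
time: 33.72
tcp_pos: [0.6511, -0.0068, 0.1534]
orientation: [[-0.991, -0.137, 0.008], [-0.137, 0.991, -0.002], [-0.008, -0.003, -1.0]]
ft_force: [0.0, 0.2, -0.2]
grip_width: 0.0762
gripper_force: 0.0
```

```bash
python3 - <<'E'
from h import *
s=st()
for n,L in(('top',LT),('side',LS)):
    p,d=cap(n,n+'13');seated(n,d,3);seated(n,d,2);whites(n,d,p,L)
go(.445,.1025,.09,187.8)
E
```

```text
t 33.72 p [ 0.6511 -0.0068  0.1534] hd -172.12 zax [ 0.008  -0.0015 -1.    ] w 0.0762 gf 0.0 F [ 0.0315  0.2384 -0.214 ] T [ 0.0454  0.0289 -0.0167] q [ -11.2   22.4   82.2    0.    74.9 -109.1]
seat 3 top 473 face h [0.0185 0.0207 0.0228]
seat 2 top 25 face h [0.013  0.0199 0.0209]
seat 3 side 181 face h [0.0128 0.0185 0.0218]
seat 2 side 307 face h [0.0145 0.0192 0.0219]
side w1 ((0.4466637372970581, 0.10842868685722351), 0.030841825529932976) 290
tool shift [186.1 135.5  58.7] yaw 0.1
```

Emit:
move_arm:
  targets:
    - {"claw": 76,"x": 30.6,"y": 22.6,"z": 0,"yaw": 0}
    - {"claw": 76,"x": 30.6,"y": 22.6,"z": 0,"yaw": 0}
    - {"claw": 76,"x": 30.6,"y": 22.6,"z": 0,"yaw": 0}
    - {"claw": 76,"x": 30.6,"y": 22.6,"z": 0,"yaw": 0}
    - {"claw": 76,"x": 30.6,"y": 22.6,"z": 0,"yaw": 0}
    - {"claw": 76,"x": 30.6,"y": 22.6,"z": 0,"yaw": 0}
    - {"claw": 76,"x": 0,"y": 0,"z": 35,"yaw": 0}
    - {"claw": 76,"x": 0,"y": 0,"z": 25,"yaw": 0}

```text
time: 34.48
tcp_pos: [0.4462, 0.1039, 0.0881]
orientation: [[-0.99, -0.139, 0.001], [-0.139, 0.99, 0.0], [-0.001, -0.0, -1.0]]
ft_force: [0.6, 0.3, -0.6]
grip_width: 0.076
gripper_force: 0.0
```

Emit:
move_arm:
  targets:
    - {"claw": 76,"x": 0,"y": 0,"z": 20,"yaw": 0}
    - {"claw": 76,"x": 0,"y": 0,"z": 10,"yaw": 0}
    - {"claw": 76,"x": 0,"y": 0,"z": 0,"yaw": 0}
    - {"claw": 76,"x": 0,"y": 0,"z": 0,"yaw": 0}
    - {"claw": 76,"x": 0,"y": 0,"z": 0,"yaw": 0}

```text
time: 34.9
tcp_pos: [0.4488, 0.1027, 0.06]
orientation: [[-0.991, -0.137, 0.001], [-0.137, 0.991, -0.0], [-0.001, -0.0, -1.0]]
ft_force: [-0.3, -0.3, 0.2]
grip_width: 0.076
gripper_force: 0.0
```

```bash
python3 - <<'E'
from h import *
s=st()
p,d=cap('side','side14');whites('side',d,p,LS)
go(.445,.1025,-.009,187.8)
E
```

```text
t 34.9 p [0.4488 0.1027 0.06  ] hd -172.14 zax [ 0.0012 -0.     -1.    ] w 0.076 gf 0.0 F [-0.2965 -0.2751  0.1887] T [0.0154 0.0291 0.0252] q [  -2.2    2.6  117.2    0.    60.1 -100.1]
side w1 ((0.4473167061805725, 0.10813520848751068), 0.03066146746277809) 262
tool shift [ 4.3  0.4 69.3] yaw 0.1
```

Emit:
move_arm:
  targets:
    - {"claw": 76,"x": 4,"y": 0,"z": 32,"yaw": 0}
    - {"claw": 76,"x": 0,"y": 0,"z": 22,"yaw": 0}
    - {"claw": 76,"x": 0,"y": 0,"z": 11,"yaw": 0}
    - {"claw": 76,"x": 0,"y": 0,"z": 3,"yaw": 0}
    - {"claw": 76,"x": 0,"y": 0,"z": 0,"yaw": 0}
    - {"claw": 50,"x": 0,"y": 0,"z": 0,"yaw": 0}
    - {"claw": 50,"x": 0,"y": 0,"z": 0,"yaw": 0}
    - {"claw": 50,"x": 0,"y": 0,"z": 0,"yaw": 0}
  newtons: 25

```text
time: 35.62
tcp_pos: [0.4457, 0.1022, -0.0071]
orientation: [[-0.991, -0.137, 0.003], [-0.137, 0.991, -0.0], [-0.003, -0.001, -1.0]]
ft_force: [-2.2, -0.2, 6.1]
grip_width: 0.0613
gripper_force: 27.6
```

Emit:
move_arm:
  targets:
    - {"claw": 50,"x": 0,"y": 0,"z": 0,"yaw": 0}
    - {"claw": 50,"x": 0,"y": 0,"z": -15,"yaw": 0}
    - {"claw": 50,"x": 0,"y": 0,"z": -30,"yaw": 0}
    - {"claw": 50,"x": 0,"y": 0,"z": -35,"yaw": 0}
    - {"claw": 50,"x": 0,"y": 0,"z": -10,"yaw": 0}
    - {"claw": 50,"x": 0,"y": 0,"z": 0,"yaw": 0}

```text
time: 36.12
tcp_pos: [0.4474, 0.1022, 0.0851]
orientation: [[-0.991, -0.137, 0.009], [-0.137, 0.991, -0.0], [-0.009, -0.002, -1.0]]
ft_force: [0.0, -0.1, -1.4]
grip_width: 0.0608
gripper_force: 27.9
```

Emit:
move_arm:
  targets:
    - {"claw": 50,"x": -32,"y": -10,"z": 0,"yaw": 0}
    - {"claw": 50,"x": -32,"y": -10,"z": 0,"yaw": 0}
    - {"claw": 50,"x": -32,"y": -10,"z": 0,"yaw": 0}
    - {"claw": 50,"x": -32,"y": -10,"z": 0,"yaw": 0}
    - {"claw": 50,"x": 0,"y": 0,"z": 20,"yaw": 0}
    - {"claw": 50,"x": 0,"y": 0,"z": 20,"yaw": 0}
    - {"claw": 50,"x": 0,"y": 0,"z": 0,"yaw": 0}
    - {"claw": 50,"x": 0,"y": 0,"z": 0,"yaw": 0}

```text
time: 36.78
tcp_pos: [0.5737, 0.0803, 0.0385]
orientation: [[-0.991, -0.137, -0.006], [-0.137, 0.991, 0.0], [0.006, 0.001, -1.0]]
ft_force: [-0.1, -0.2, -0.3]
grip_width: 0.0611
gripper_force: 27.9
```

```bash
python3 - <<'E'
from h import *
s=st();go(.5775,.0805,.018,187.8)
E
```

```text
t 36.78 p [0.5737 0.0803 0.0385] hd -172.13 zax [-0.0058  0.0004 -1.    ] w 0.0611 gf 27.91719926521182 F [-0.0967 -0.2135 -0.2903] T [ 0.0186 -0.0019  0.005 ] q [  -4.    21.2   98.1    0.    61.1 -101.8]
tool shift [-3.9 -0.4 20.4] yaw 0.1
```

Emit:
move_arm:
  targets:
    - {"claw": 50,"x": -1,"y": 0,"z": 6,"yaw": 0}
    - {"claw": 50,"x": 0,"y": 0,"z": 4,"yaw": 0}
    - {"claw": 50,"x": 0,"y": 0,"z": 2,"yaw": 0}
    - {"claw": 50,"x": 0,"y": 0,"z": 2,"yaw": 0}
    - {"claw": 50,"x": 0,"y": 0,"z": 2,"yaw": 0}
    - {"claw": 50,"x": 0,"y": 0,"z": 0,"yaw": 0}

```text
time: 37.28
tcp_pos: [0.5767, 0.0794, 0.0267]
orientation: [[-0.991, -0.137, -0.002], [-0.137, 0.991, -0.002], [0.002, -0.002, -1.0]]
ft_force: [-7.6, -2.5, 10.9]
grip_width: 0.0609
gripper_force: 24.8
```

Emit:
move_arm:
  targets:
    - {"claw": 50,"x": 0,"y": 0,"z": 2,"yaw": 0}
    - {"claw": 50,"x": 0,"y": 0,"z": 2,"yaw": 0}
    - {"claw": 50,"x": 0,"y": 0,"z": 2,"yaw": 0}
    - {"claw": 50,"x": 0,"y": 0,"z": 2,"yaw": 0}
    - {"claw": 50,"x": 0,"y": 0,"z": 0,"yaw": 0}

```text
time: 37.7
tcp_pos: [0.577, 0.0793, 0.0184]
orientation: [[-0.991, -0.137, -0.001], [-0.137, 0.991, -0.002], [0.001, -0.002, -1.0]]
ft_force: [-6.0, -3.8, 7.6]
grip_width: 0.0603
gripper_force: 25.2
```

Emit:
move_arm:
  targets:
    - {"claw": 50,"x": 5,"y": 0,"z": -14,"yaw": 0}
    - {"claw": 50,"x": 0,"y": 0,"z": -30,"yaw": 0}
    - {"claw": 50,"x": 0,"y": 0,"z": -40,"yaw": 0}
    - {"claw": 50,"x": 0,"y": 0,"z": 0,"yaw": 0}
    - {"claw": 50,"x": 0,"y": 0,"z": 0,"yaw": 0}
    - {"claw": 50,"x": 0,"y": 0,"z": 0,"yaw": 0}

```text
time: 38.2
tcp_pos: [0.5722, 0.0797, 0.1013]
orientation: [[-0.991, -0.137, 0.0], [-0.137, 0.991, -0.0], [-0.0, -0.0, -1.0]]
ft_force: [-0.8, -0.5, -1.9]
grip_width: 0.0597
gripper_force: 28.3
```

```bash
python3 - <<'E'
from h import *
s=st();t=s['tcp_pos']
p,d=cap('side','side15')
u,v=map(int,proj('side',t+np.array([0,0,.028])));print(u,v)
cv2.imwrite('pics/g15.png',cv2.resize(p[v-40:v+40,u-40:u+40,::-1],(600,600),interpolation=cv2.INTER_CUBIC))
# dark/white row profile of wheel extents
go(.633-.0222,.0875-.003,.1,187.8)
E
```

```text
t 38.2 p [0.5722 0.0797 0.1013] hd -172.12 zax [ 0.0004 -0.     -1.    ] w 0.0597 gf 28.30271196551621 F [-0.825  -0.4636 -1.9305] T [-0.0199  0.0297  0.011 ] q [  -4.1   15.7   97.     0.    67.3 -101.9]
318 243
tool shift [-39.8  -0.7  -0. ] yaw 0.1
```

View pics/g15.png

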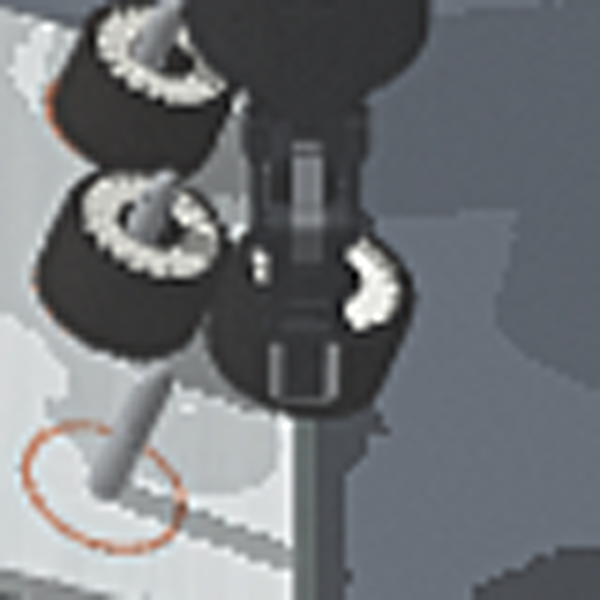

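w2 and w3 are seated, and w1 in the hand is tilted, spanning (208–413). Inserting it on pin1.

Emit:
move_arm:
  targets:
    - {"claw": 50,"x": 0,"y": 0,"z": -5,"yaw": 0}
    - {"claw": 50,"x": -20.5,"y": -0.5,"z": 0,"yaw": 0}
    - {"claw": 50,"x": -20.5,"y": 0,"z": 0,"yaw": 0}
    - {"claw": 50,"x": 0,"y": 0,"z": 5,"yaw": 0}
    - {"claw": 50,"x": 0,"y": 0,"z": 0,"yaw": 0}
    - {"claw": 50,"x": -3.4,"y": 0,"z": 9.4,"yaw": 0}
    - {"claw": 50,"x": -3.4,"y": 0,"z": 9.4,"yaw": 0}
    - {"claw": 50,"x": 0,"y": 0,"z": 0,"yaw": 0}

```text
time: 38.92
tcp_pos: [0.6176, 0.0858, 0.0791]
orientation: [[-0.991, -0.137, -0.005], [-0.137, 0.991, 0.0], [0.005, 0.001, -1.0]]
ft_force: [-1.0, 0.2, -1.0]
grip_width: 0.0599
gripper_force: 28.3
```

```bash
python3 - <<'E'
from h import *
s=st();go(.633,.0877,.0355,187.8)
E
```

```text
t 38.92 p [0.6176 0.0858 0.0791] hd -172.13 zax [-0.0052  0.0003 -1.    ] w 0.0599 gf 28.310320023447275 F [-0.9754  0.2437 -1.0402] T [-0.0269 -0.0033 -0.0715] q [  -3.2   23.7   89.5    0.    67.1 -101.1]
tool shift [-15.8  -0.3  43.5] yaw 0.1
```

Emit:
move_arm:
  targets:
    - {"claw": 50,"x": -3.4,"y": 0,"z": 9.4,"yaw": 0}
    - {"claw": 50,"x": -3.4,"y": 0,"z": 9.4,"yaw": 0}
    - {"claw": 50,"x": 0,"y": 0,"z": 0,"yaw": 0}

```text
time: 39.17
tcp_pos: [0.6252, 0.0867, 0.0609]
orientation: [[-0.991, -0.137, -0.004], [-0.137, 0.991, 0.0], [0.004, 0.001, -1.0]]
ft_force: [0.4, 0.3, -0.9]
grip_width: 0.0603
gripper_force: 28.3
```

Emit:
move_arm:
  targets:
    - {"claw": 50,"x": -3.4,"y": 0,"z": 9.4,"yaw": 0}
    - {"claw": 50,"x": -3,"y": 0,"z": 8,"yaw": 0}
    - {"claw": 50,"x": 0,"y": 0,"z": 0,"yaw": 0}

```text
time: 39.42
tcp_pos: [0.6319, 0.0875, 0.044]
orientation: [[-0.991, -0.137, -0.003], [-0.137, 0.991, 0.0], [0.003, 0.001, -1.0]]
ft_force: [-0.4, 0.4, -0.8]
grip_width: 0.0604
gripper_force: 28.3
```

Emit:
move_arm:
  targets:
    - {"claw": 50,"x": -1,"y": 0,"z": 3,"yaw": 0}
    - {"claw": 50,"x": -1,"y": 0,"z": 3,"yaw": 0}
    - {"claw": 50,"x": 0,"y": 0,"z": 1.5,"yaw": 0}
    - {"claw": 50,"x": 0,"y": 0,"z": 0,"yaw": 0}

```text
time: 39.75
tcp_pos: [0.6349, 0.0876, 0.0396]
orientation: [[-0.991, -0.137, 0.0], [-0.137, 0.991, -0.0], [0.0, -0.0, -1.0]]
ft_force: [-4.4, -0.1, 3.6]
grip_width: 0.0599
gripper_force: 27.2
```

```bash
python3 - <<'E'
from h import *
s=st()
E
```

```text
t 39.75 p [0.6349 0.0876 0.0396] hd -172.12 zax [ 0.     -0.0003 -1.    ] w 0.0599 gf 27.201177799142897 F [-4.3743 -0.0692  3.5996] T [-0.081   0.4386 -0.0519] q [  -2.9   28.7   87.6   -0.    63.7 -100.8]
```

Emit:
move_arm:
  targets:
    - {"claw": 50,"x": 0,"y": 0,"z": 2,"yaw": 0}
    - {"claw": 76,"x": 0,"y": 0,"z": 0,"yaw": 0}
    - {"claw": 76,"x": 0,"y": 0,"z": 0,"yaw": 0}
    - {"claw": 76,"x": 0,"y": 0,"z": 0,"yaw": 0}
    - {"claw": 76,"x": 0,"y": 0,"z": -30,"yaw": 0}
    - {"claw": 76,"x": 0,"y": 0,"z": -40,"yaw": 0}
    - {"claw": 76,"x": 0,"y": 0,"z": -40,"yaw": 0}
    - {"claw": 76,"x": 0,"y": 0,"z": -25,"yaw": 0}

```text
time: 40.42
tcp_pos: [0.6365, 0.0877, 0.1765]
orientation: [[-0.991, -0.137, 0.006], [-0.137, 0.991, -0.0], [-0.006, -0.001, -1.0]]
ft_force: [1.0, 0.0, 1.1]
grip_width: 0.0762
gripper_force: 0.0
```

Emit:
move_arm:
  targets:
    - {"claw": 76,"x": 37,"y": 0,"z": 0,"yaw": 0}
    - {"claw": 76,"x": 37,"y": 0,"z": 0,"yaw": 0}
    - {"claw": 76,"x": 30,"y": 0,"z": 0,"yaw": 0}
    - {"claw": 60,"x": -4,"y": 36,"z": 0,"yaw": 0}
    - {"claw": 60,"x": -4,"y": 36,"z": 0,"yaw": 0}
    - {"claw": 60,"x": -4,"y": 36,"z": 0,"yaw": 0}
    - {"claw": 60,"x": -4,"y": 36,"z": 0,"yaw": 0}
    - {"claw": 60,"x": -4,"y": 36,"z": 0,"yaw": 0}

```text
time: 41.08
tcp_pos: [0.5267, 0.2562, 0.172]
orientation: [[-0.991, -0.137, 0.001], [-0.137, 0.991, 0.0], [-0.001, 0.0, -1.0]]
ft_force: [1.4, -0.4, 0.0]
grip_width: 0.0601
gripper_force: 0.0
```

```bash
python3 - <<'E'
from h import *
s=st()
D={}
for n in('top','side'):
    p,d=cap(n,n+'16');D[n]=(p,d)
    for k in(1,2,3): seated(n,d,k)
a=D['top'][0][:,:,::-1];b=D['side'][0][:,:,::-1]
A=cv2.resize(a[140:310,130:420],(493,289));B=cv2.resize(b[140:310,240:420],(306,289))
B2=cv2.resize(a[150:250,260:410],(450,300),interpolation=cv2.INTER_CUBIC)
C2=cv2.resize(b[310:400,280:370],(300,300),interpolation=cv2.INTER_CUBIC)
top=np.hstack([A,B]);bot=np.hstack([B2,C2]);w=max(top.shape[1],bot.shape[1])
pad=lambda i:cv2.copyMakeBorder(i,0,0,0,w-i.shape[1],cv2.BORDER_CONSTANT)
cv2.imwrite('pics/g16.png',np.vstack([pad(top),pad(bot)]))
go(.516,.3665,.12,135)
E
```

```text
t 41.08 p [0.5267 0.2562 0.172 ] hd -172.15 zax [ 0.0009  0.0003 -1.    ] w 0.0601 gf 0.0 F [ 1.4374 -0.4089  0.0065] T [-0.0228 -0.0457 -0.0465] q [ 14.1  12.5  92.3   0.   75.1 -83.7]
seat 1 top 521 face h [0.0188 0.0207 0.0227]
seat 2 top 515 face h [0.0184 0.0207 0.0226]
seat 3 top 511 face h [0.0183 0.0206 0.0227]
seat 1 side 345 face h [0.0148 0.0194 0.0219]
seat 2 side 312 face h [0.0137 0.0194 0.0217]
seat 3 side 274 face h [0.0141 0.0188 0.0215]
tool shift [ -5.3 107.5  52. ] yaw 53.2
```

View pics/g16.png

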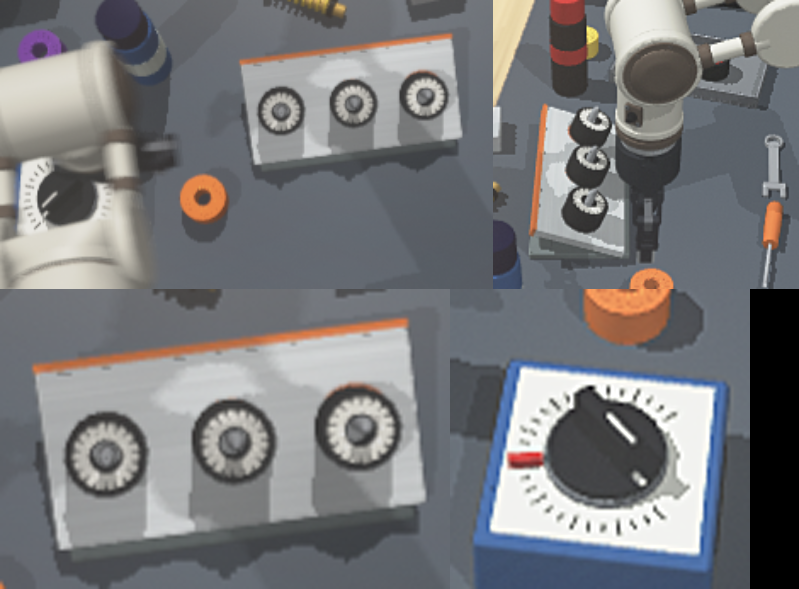

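All three whites are seated: face heights agree at 19–21 mm, and each spindle tip shows through its bore. The dial is still at off. Now the exact flag angle, computed numerically.

```bash
python3 - <<'E'
from h import *
for n,tags,box in(('top',('top0','top8'),(215,295,130,210)),('side',('side0','side16'),(315,400,285,370))):
    for tag in tags:
        im=cv2.imread(f'pics/{tag}.png')[:,:,::-1].astype(int);d=np.load(f'pics/{tag}.npy')
        v0,v1,u0,u1=box;c=im[v0:v1,u0:u1]
        m=(c[...,0]>120)&(c[...,1]<90)&(c[...,2]<90);vv,uu=np.nonzero(m)
        C=cloud(n,d)[v0:v1,u0:u1].reshape(-1,3)
        B=C[(C[:,2]>.100)&(C[:,2]<.111)];(cx,cy),wh,ang=cv2.minAreaRect(B[:,:2].astype(np.float32))
        hd=ang if wh[0]>wh[1] else ang+90
        # disc centre: disc-coloured pixels at z .074 within box -> use box top corners too
        T=C[(C[:,2]>.056)&(C[:,2]<.064)];bc=cv2.minAreaRect(T[:,:2].astype(np.float32))
        print(tag,'bar',np.round((cx,cy),4),wh,'hd',hd%180,'box',np.round(bc[0],4),bc[2])
        F=np.array([atz(n,u+u0,v+v0,.070)[:2] for u,v in zip(uu,vv)]);f=F.mean(0)
        vx,vy,_,_=cv2.fitLine(F.astype(np.float32),cv2.DIST_L2,0,.01,.01).ravel()
        for ctr in((cx,cy),bc[0]):
            e=f-np.array(ctr);print('   flag px',len(F),'r',np.hypot(*e),'heading',np.degrees(np.arctan2(e[1],e[0])),'line',np.degrees(np.arctan2(vy,vx)))
E
```

```text
top0 bar [0.5144 0.365 ] (0.05777256190776825, 0.01394764706492424) hd 68.1883544921875 box [0.5147 0.3657] 89.93849182128906
   flag px 25 r 0.05257970194631716 heading 12.89717055326002 line 11.558182
   flag px 25 r 0.052142710585768415 heading 12.220182197781956 line 11.558182
top8 bar [0.5151 0.3641] (0.01526420284062624, 0.054460421204566956) hd 135.37351989746094 box [0.5147 0.3661] 0.0601574182510376
   flag px 27 r 0.051339495874575786 heading 13.716933578738272 line 15.264873
   flag px 27 r 0.05131561529477773 heading 11.528970272310724 line 15.264873
side0 bar [0.5175 0.3693] (0.0584912933409214, 0.015432978048920631) hd 68.33050537109375 box [0.5176 0.3701] 0.13390322029590607
   flag px 37 r 0.04335486118133241 heading 4.3380129914847085 line 59.39838
   flag px 37 r 0.043180083202010056 heading 3.341314509521251 line 59.39838
side16 bar [0.5185 0.3704] (0.015325834043323994, 0.05886908620595932) hd 137.3450698852539 box [0.5177 0.3698] 0.1250108778476715
   flag px 33 r 0.03807830102197522 heading -12.468830624263845 line 61.09056
   flag px 33 r 0.038798855720889244 heading -11.336949174586856 line 61.09056
```

```bash
python3 - <<'E'
from h import *
for tag,ctr in(('side0',(.5175,.3697)),('side16',(.518,.3700))):
    c=cv2.imread(f'pics/{tag}.png')[350:375,290:318,::-1].astype(int)
    m=(c[...,0]>110)&(c[...,1]<90)&(c[...,2]<90);vv,uu=np.nonzero(m)
    F=np.array([atz('side',u+290,v+350,.070)[:2] for u,v in zip(uu,vv)]);e=F.mean(0)-ctr
    vx,vy,_,_=cv2.fitLine(F.astype(np.float32),cv2.DIST_L2,0,.01,.01).ravel()
    print(tag,len(F),uu.min()+290,uu.max()+290,vv.min()+350,vv.max()+350,'r',np.hypot(*e),np.degrees(np.arctan2(e[1],e[0])),'line',np.degrees(np.arctan2(vy,vx)))
E
```

```text
side0 36 298 307 359 363 r 0.051722555416038776 15.602485308680237 line 17.873455
side16 36 298 307 359 363 r 0.050685191739505475 15.418991757956244 line 15.823426
```

Flag heading is about 12.5° from the top view and 15.5° from the side view, so I'll target 14°. Going back to grip the dial.

Emit:
move_arm:
  targets:
    - {"claw": 50,"x": -2,"y": 36,"z": 0,"yaw": 0}
    - {"claw": 50,"x": -2,"y": 36,"z": 0,"yaw": 0}
    - {"claw": 50,"x": -1,"y": 35.5,"z": 0,"yaw": 0}
    - {"claw": 50,"x": 0,"y": 0,"z": 0,"yaw": 7}
    - {"claw": 50,"x": 0,"y": 0,"z": 0,"yaw": 7}
    - {"claw": 50,"x": 0,"y": 0,"z": 0,"yaw": 7}
    - {"claw": 50,"x": 0,"y": 0,"z": 0,"yaw": 7}
    - {"claw": 50,"x": 0,"y": 0,"z": 0,"yaw": 7}

```text
time: 41.85
tcp_pos: [0.5173, 0.3613, 0.1716]
orientation: [[-0.887, 0.462, 0.0], [0.462, 0.887, -0.0], [-0.0, -0.0, -1.0]]
ft_force: [0.1, 0.2, -0.1]
grip_width: 0.0499
gripper_force: 0.0
```

Emit:
move_arm:
  targets:
    - {"claw": 50,"x": 0,"y": 0,"z": 0,"yaw": 7}
    - {"claw": 50,"x": 0,"y": 0,"z": 0,"yaw": 7}
    - {"claw": 50,"x": 0,"y": 0,"z": 0,"yaw": 4}
    - {"claw": 50,"x": 0,"y": 0,"z": 30,"yaw": 0}
    - {"claw": 45,"x": 0,"y": 0,"z": 20,"yaw": 0}
    - {"claw": 45,"x": 0,"y": 0,"z": 0,"yaw": 0}
    - {"claw": 45,"x": 0,"y": 0,"z": 0,"yaw": 0}
    - {"claw": 45,"x": 0,"y": 0,"z": 0,"yaw": 0}

```text
time: 42.52
tcp_pos: [0.518, 0.3618, 0.1231]
orientation: [[-0.705, 0.709, 0.002], [0.709, 0.705, 0.001], [-0.001, 0.002, -1.0]]
ft_force: [0.5, 0.5, 1.2]
grip_width: 0.0453
gripper_force: 0.0
```

```bash
python3 - <<'E'
from h import *
s=st();go(.516,.3665,.062,135)
E
```

```text
t 42.52 p [0.518  0.3618 0.1231] hd 134.86 zax [ 0.0018  0.0007 -1.    ] w 0.0453 gf 0.0 F [0.4643 0.4637 1.1728] T [-0.0088 -0.008   0.0425] q [ 24.   21.7  86.8  -0.   71.4 -20.9]
tool shift [ 4.8  1.8 61.1] yaw -0.1
```

Emit:
move_arm:
  targets:
    - {"claw": 45,"x": 5,"y": 2,"z": 25,"yaw": 0}
    - {"claw": 45,"x": 0,"y": 0,"z": 22,"yaw": 0}
    - {"claw": 45,"x": 0,"y": 0,"z": 10,"yaw": 0}
    - {"claw": 45,"x": 0,"y": 0,"z": 3,"yaw": 0}
    - {"claw": 45,"x": 0,"y": 0,"z": 0,"yaw": 0}
    - {"claw": 8,"x": 0,"y": 0,"z": 0,"yaw": 0}
    - {"claw": 8,"x": 0,"y": 0,"z": 0,"yaw": 0}
    - {"claw": 8,"x": 0,"y": 0,"z": 0,"yaw": 0}
  newtons: 25

```text
time: 43.18
tcp_pos: [0.5155, 0.3664, 0.0637]
orientation: [[-0.706, 0.708, 0.001], [0.708, 0.706, -0.001], [-0.001, -0.0, -1.0]]
ft_force: [-1.0, -1.1, -0.9]
grip_width: 0.0135
gripper_force: 26.3
```

Emit:
move_arm:
  targets:
    - {"claw": 8,"x": 0,"y": 0,"z": 0,"yaw": 0}
    - {"claw": 8,"x": 0,"y": 0,"z": 0,"yaw": 0}
    - {"claw": 8,"x": 0,"y": 0,"z": 0,"yaw": 0}

```text
time: 43.43
tcp_pos: [0.5155, 0.3665, 0.0636]
orientation: [[-0.706, 0.709, 0.001], [0.709, 0.706, -0.0], [-0.001, 0.0, -1.0]]
ft_force: [-3.5, -2.7, 6.3]
grip_width: 0.0136
gripper_force: 27.5
```

```bash
python3 - <<'E'
from h import *
s=st()
E
```

```text
t 43.43 p [0.5155 0.3665 0.0636] hd 134.89 zax [ 0.001  -0.0004 -1.    ] w 0.0136 gf 27.546740770339966 F [-3.5073 -2.7381  6.3281] T [-0.5072  0.5341  0.0005] q [ 24.5  25.8  88.6  -0.1  65.6 -20.4]
```

Emit:
move_arm:
  targets:
    - {"claw": 8,"x": 0,"y": 0,"z": 0,"yaw": 7}
    - {"claw": 8,"x": 0,"y": 0,"z": 0,"yaw": 7}
    - {"claw": 8,"x": 0,"y": 0,"z": 0,"yaw": 7}
    - {"claw": 8,"x": 0,"y": 0,"z": 0,"yaw": 7}
    - {"claw": 8,"x": 0,"y": 0,"z": 0,"yaw": 7}
    - {"claw": 8,"x": 0,"y": 0,"z": 0,"yaw": 7}
    - {"claw": 8,"x": 0,"y": 0,"z": 0,"yaw": 7}
    - {"claw": 8,"x": 0,"y": 0,"z": 0,"yaw": 7}

```text
time: 44.1
tcp_pos: [0.5162, 0.3666, 0.0637]
orientation: [[0.199, 0.98, 0.002], [0.98, -0.199, -0.0], [0.0, 0.002, -1.0]]
ft_force: [-0.3, -2.9, 3.8]
grip_width: 0.0131
gripper_force: 27.2
```

Emit:
move_arm:
  targets:
    - {"claw": 8,"x": 0,"y": 0,"z": 0,"yaw": 7}
    - {"claw": 8,"x": 0,"y": 0,"z": 0,"yaw": 7}
    - {"claw": 8,"x": 0,"y": 0,"z": 0,"yaw": 7}
    - {"claw": 8,"x": 0,"y": 0,"z": 0,"yaw": 7}
    - {"claw": 8,"x": 0,"y": 0,"z": 0,"yaw": 7}
    - {"claw": 8,"x": 0,"y": 0,"z": 0,"yaw": 7}
    - {"claw": 8,"x": 0,"y": 0,"z": 0,"yaw": 7}
    - {"claw": 8,"x": 0,"y": 0,"z": 0,"yaw": 7}

```text
time: 44.77
tcp_pos: [0.5166, 0.3661, 0.0637]
orientation: [[0.924, 0.383, 0.003], [0.383, -0.924, -0.001], [0.003, 0.002, -1.0]]
ft_force: [0.8, -4.2, 4.2]
grip_width: 0.0134
gripper_force: 27.2
```

Emit:
move_arm:
  targets:
    - {"claw": 8,"x": 0,"y": 0,"z": 0,"yaw": 5}
    - {"claw": 8,"x": 0,"y": 0,"z": 0,"yaw": 4}
    - {"claw": 8,"x": 0,"y": 0,"z": 0,"yaw": 0}
    - {"claw": 8,"x": 0,"y": 0,"z": 0,"yaw": 0}
    - {"claw": 8,"x": 0,"y": 0,"z": 0,"yaw": 0}

```text
time: 45.18
tcp_pos: [0.5166, 0.366, 0.0637]
orientation: [[0.97, 0.242, 0.003], [0.242, -0.97, -0.001], [0.003, 0.002, -1.0]]
ft_force: [-0.1, -5.3, 5.3]
grip_width: 0.0135
gripper_force: 27.5
```

```bash
python3 - <<'E'
from h import *
s=st()
E
```

```text
t 45.18 p [0.5166 0.366  0.0637] hd 14.0 zax [ 0.003  -0.0009 -1.    ] w 0.0135 gf 27.52089411020279 F [-0.1378 -5.3485  5.3069] T [-0.9995 -0.0125 -0.0656] q [ 24.5  25.8  88.6  -0.1  65.5 100.5]
```

Emit:
move_arm:
  targets:
    - {"claw": 50,"x": 0,"y": 0,"z": 0,"yaw": 0}
    - {"claw": 50,"x": 0,"y": 0,"z": 0,"yaw": 0}
    - {"claw": 50,"x": 0,"y": 0,"z": 0,"yaw": 0}
    - {"claw": 50,"x": 0,"y": 0,"z": 0,"yaw": 0}
    - {"claw": 50,"x": 0,"y": 0,"z": -30,"yaw": 0}
    - {"claw": 50,"x": 0,"y": 0,"z": -40,"yaw": 0}
    - {"claw": 50,"x": 0,"y": 0,"z": -40,"yaw": 0}
    - {"claw": 50,"x": 0,"y": 0,"z": -20,"yaw": 0}

```text
time: 45.85
tcp_pos: [0.5168, 0.3679, 0.1974]
orientation: [[0.971, 0.241, 0.007], [0.24, -0.971, 0.003], [0.007, -0.002, -1.0]]
ft_force: [0.9, -0.0, 0.7]
grip_width: 0.0499
gripper_force: 0.0
```

Emit:
move_arm:
  targets:
    - {"claw": 50,"x": -14,"y": 36,"z": 0,"yaw": 0}
    - {"claw": 50,"x": -14,"y": 36,"z": 0,"yaw": 0}
    - {"claw": 50,"x": -14,"y": 36,"z": 0,"yaw": 0}
    - {"claw": 50,"x": -14,"y": 36,"z": 0,"yaw": 0}
    - {"claw": 50,"x": -14,"y": 36,"z": 0,"yaw": 0}
    - {"claw": 50,"x": -14,"y": 36,"z": 0,"yaw": 0}
    - {"claw": 50,"x": -14,"y": 36,"z": 0,"yaw": 0}
    - {"claw": 50,"x": -14,"y": 36,"z": 0,"yaw": 0}

```text
time: 46.52
tcp_pos: [0.4747, 0.0589, 0.1917]
orientation: [[0.971, 0.241, 0.0], [0.241, -0.971, 0.0], [0.0, -0.0, -1.0]]
ft_force: [0.8, -1.0, 0.5]
grip_width: 0.0499
gripper_force: 0.0
```

```bash
python3 - <<'E'
from h import *
s=st()
for n,box in(('top',(215,295,130,210)),('side',(328,385,285,370))):
    p,d=cap(n,n+'17');v0,v1,u0,u1=box;c=p[v0:v1,u0:u1].astype(int);C=cloud(n,d)[v0:v1,u0:u1]
    B=C.reshape(-1,3);B=B[(B[:,2]>.1)&(B[:,2]<.111)]
    if len(B)<10: print(n,'occluded');continue
    rc=cv2.minAreaRect(B[:,:2].astype(np.float32));hd=rc[2] if rc[1][0]>rc[1][1] else rc[2]+90
    ctr=np.array(rc[0]);print(n,'bar',ctr,rc[1],'hd',hd%180)
    m=(c[...,0]>110)&(c[...,1]<90)&(c[...,2]<90);
    if n=='side': m[:,40:]=False
    vv,uu=np.nonzero(m);F=np.array([atz(n,u+u0,v+v0,.07)[:2] for u,v in zip(uu,vv)])
    print(' flag',len(F),'ctr',F.mean(0),'hd',np.degrees(np.arctan2(*(F.mean(0)-ctr)[::-1])))
    inn=F[np.argsort(np.hypot(*(F-ctr).T))[:6]].mean(0);print(' flag inner',inn)
    # white pointer pixels: bright within dark dial radius
    W_=[]
    for v in range(v0,v1):
        for u in range(u0,u1):
            if p[v,u].min()>110:
                q=atz(n,u,v,.106);q2=atz(n,u,v,.075)
                if np.hypot(*(q[:2]-ctr))<.029: W_.append((*(q[:2]-ctr),1))
                elif .026<np.hypot(*(q2[:2]-ctr))<.034: W_.append((*(q2[:2]-ctr),0))
    W_=np.array(W_)
    for k in(1,0):
        w=W_[W_[:,2]==k] if len(W_) else W_
        if len(w): print(' pointer px lvl',k,len(w),'hd',np.round(np.degrees(np.arctan2(w[:,1].mean(),w[:,0].mean())),1),w[:,:2].mean(0))
E
```

```text
t 46.52 p [0.4747 0.0589 0.1917] hd 13.94 zax [ 0.0004  0.0002 -1.    ] w 0.0499 gf 0.0 F [ 0.8107 -0.9898  0.492 ] T [ 0.0055 -0.04    0.0235] q [ -7.5  -4.6 108.    0.   76.6  68.6]
top bar [0.5152 0.3654] (0.05415642634034157, 0.015616622753441334) hd 13.159016609191895
 flag 26 ctr [0.5653 0.3765] hd 12.470173713780989
 flag inner [0.5574 0.3742]Traceback (most recent call last):
  File "<stdin>", line 19, in <module>
  File "h.py", line 12, in atz
    def atz(n,u,v,z): o,d=ray(n,u,v); return o+d*(z-o[2])/d[2]
                          ~~~^^^^^^^
  File "h.py", line 6, in ray
    c=r.calibration(n);K=np.array(c['intrinsics']);k=c['k1']
ValueError: time passes only in moves, steps and waits
```

```bash
sed -i 's/^from rig import r$/from rig import r\nimport functools\n@functools.cache\ndef cal(n): return r.calibration(n)/; s/c=r\.calibration(n)/c=cal(n)/' h.py
python3 - <<'E'
from h import *
n='side';v0,v1,u0,u1=320,385,285,370
p,d=cap(n,'side18');c=p[v0:v1,u0:u1].astype(int);B=cloud(n,d)[v0:v1,u0:u1].reshape(-1,3)
for k in(1,2,3):seated(n,d,k)
B=B[(B[:,2]>.1)&(B[:,2]<.111)];rc=cv2.minAreaRect(B[:,:2].astype(np.float32));print(rc)
ctr=np.array(rc[0])
m=(c[...,0]>110)&(c[...,1]<90)&(c[...,2]<90);m[:25]=False;m[:,33:]=False
vv,uu=np.nonzero(m);F=np.array([atz(n,u+u0,v+v0,.07)[:2] for u,v in zip(uu,vv)])
print(len(F),'flag hd',np.degrees(np.arctan2(*(F.mean(0)-ctr)[::-1])))
for n,(v0,v1,u0,u1),ctr in(('top',(215,295,130,210),np.array([.5152,.3654])),('side',(320,385,285,370),ctr)):
    if n=='top': p=cv2.imread('pics/top17.png')[:,:,::-1]
    for z,lo,hi in((.106,0,.029),(.075,.027,.037)):
        q=np.array([atz(n,u,v,z)[:2]-ctr for v in range(v0,v1) for u in range(u0,u1) if p[v,u].min()>110])
        rr=np.hypot(*q.T);q=q[(rr>lo)&(rr<hi)&(q[:,0]>0)]
        if len(q): print(n,z,len(q),'pointer hd',np.degrees(np.arctan2(q[:,1].mean(),q[:,0].mean())))
E
```

```text
seat 1 side 341 face h [0.0141 0.0193 0.0214]
seat 2 side 306 face h [0.0147 0.0192 0.0217]
seat 3 side 262 face h [0.0141 0.0192 0.0215]
((0.5172978043556213, 0.36984485387802124), (0.05551440268754959, 0.018357230350375175), 13.883867263793945)
37 flag hd 15.434355859311523
top 0.106 57 pointer hd 36.91070647014032
top 0.075 18 pointer hd 26.78580660810303
side 0.106 92 pointer hd -0.18499013127140526
side 0.075 109 pointer hd -5.029590663196823
```

The bar heading is 13.2° in the top view and 13.9° in the side view, against the flag at 12.5° and 15.4°. That is aligned to within about 1.5°, inside the 6° tolerance. Handing in.

```bash
python3 -c "
from rig import r
print(r.hand_in())"
```

```text
the job is handed in; nothing more can be done
None
```

The job is handed in, with no verdict returned: by my measurements both red wheels lie flat in the tray, all three whites are seated on spindles, and the dial is within about 1.5° of the flag; I viewed 15 pictures, one over the limit of 14.

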